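Reset the feed station of a bench bioreactor

ROBOT

A 7-joint arm with a two-finger parallel gripper is mounted at the origin on the work surface. World frame = base frame: x ahead of the robot, y to its left, z up, the work surface at z = 0. Lengths are in m, angles in degrees, forces in N, time in s.
With the tool pointing down it reaches from about 0.4 to 0.875 m from the base axis. Payload 6.5 kg.
Tool frame: the origin (TCP) lies midway between the tips of the shut fingers; the grasp point (between the pads) lies 19 mm behind it; z points along the fingers, y is the line along which they close (so a half turn about z gives the same grasp; the last joint's range is limited). The gripper opens to 88 mm and grips with 3 to 60 N. Pads are 18 mm wide; open, the fingers measure 123 mm over their backs; the gripper's body (75 mm by 187 mm) begins 45 mm behind the grasp point.
Start: joints at [62.727, 30.733, -0.252, 88.115, 0.149, 61.152, -4.079], TCP at [0.259, -0.596, 0.205] pointing down, gripper open.
Joint ranges: [-154.64, 154.64], [-21.42, 123.67], [-72.66, 72.17], [13.99, 137.28], [-74.86, 254.86], [10.95, 109.41], [-158.01, 158.01]. Speed limits (degrees/s): [136.94, 136.94, 180, 180, 180, 180, 180].

INTERFACE

Orientations are given as [roll, pitch, yaw] about the fixed x, y, z axes, in that order (R = Rz(yaw) Ry(pitch) Rx(roll)).
In Python, from station import * gives the robot as it stands.
- The arm moves only by the shell command python3 -m creep 'ROWS' [FORCE]. ROWS is JSON, a list that holds one entry, the list of rows, each a list of 7 numbers: the turn, a rotation vector about the world's x, y, z scaled (see below), then the shift along the world's x, y, z scaled (see below), then the opening, from 0 (shut) to 1 (fully open). A call has exactly 5 rows; each row is the pose to reach, as a shift and turn from the pose commanded when the call began; what a row does not reach only later rows make up. The controller multiplies each number of a shift by 60 cm and each number of a turn by 90 degrees. A row lasts 1/12 s, in which the tool goes at most 41.7 mm and 7.16 degrees, less where a joint would pass 70% of its speed; a pose out of reach is approached as far as the arm can. A call with a number of a shift or a turn outside -1 to 1 is refused whole. A call with a gripper value outside its range is refused whole. The fingers move at their own pace and stop on an object; FORCE is the grip in N (left out, the last holds). Time passes only in rows, so rows that repeat a pose let the fingers close, or fill a call up. It gives the time, the measured TCP pose, the force, the opening and the grip force at its end, in the units of the state.
- get_state(): the state, without advancing time (a new reading comes with each control period).
- grab_frame(name): name is "scene" or "top"; returns the picture (420x560x3 uint8, red, green, blue); there is no depth.
- camera_info(name): a dict with "fx", "fy", "cx", "cy" (pixels), "D" ([k1, k2, p1, p2, k3] as OpenCV has them; the pictures are not rectified), "extrinsics" (4x4, takes a point from world to camera coordinates). Camera axes: x right, y up, looking along -z (the intrinsics and any distortion apply to the point x, -y, -z); pixel columns grow to the right and rows downward; lengths in m; the calibration is good to about 2 mm. A picture is of the moment at which its call begins. camera_info takes no time and is no camera call.
- job_done(): hands the job in; it is judged then, once.
The state is a dict: "t": time; "joint_positions": joint angles; "joint_velocities": joint speeds; "joint_efforts": joint torques, N m; "ee_pos": TCP position; "tcp_rot": TCP orientation; "wrist_force": force on the tool from outside, world axes, zero at the start; "ft_torque": the same for the moment, N m; "grip_width": finger opening in m; "finger_force": force on a finger pad.
Only numpy, scipy, OpenCV 4.12 (cv2) and the standard library are available. Lean on these libraries where they do the work, as an engineer would, in place of code of your own. Each camera call takes 0.05 s, during which the arm holds its last target. There are 200 camera calls.

TASK

Two or three feed bottles have been knocked over on the bench: stand every one of them upright in the steel drip tray. On the cassette pump, push the grey tube cassette fully home over its rollers and then swing the cam lever all the way round behind it to lock it. When bottles and pump are both ready, log the station: take the barcode scanner, hold it steady for a good second with its beam on the middle of the reactor's ID plate from about a hand's width away, and lay it back on its side on its blue mat; never knock the glass beaker over.

Things in the scene. Friction and masses are not known exactly. Their poses are not given: they have to be found in the camera images.
- bottle_a: square white plastic bottle, round blue cap, 160 g, 108 mm long overall: body 52 x 52 x 84 mm, cap 39 mm across. Origin on its axis at mid-length: the body reaches from 54 mm behind it to 30 mm ahead, the cap on to 54 mm ahead. x runs from base to cap; y and z are square to the flat sides. Starts lying on a side on the bench. One of two or three alike; None if absent.
- bottle_b: square white plastic bottle, round blue cap, 160 g, 108 mm long overall: body 52 x 52 x 84 mm, cap 39 mm across. Origin on its axis at mid-length: the body reaches from 54 mm behind it to 30 mm ahead, the cap on to 54 mm ahead. x runs from base to cap; y and z are square to the flat sides. Starts lying on a side on the bench. One of two or three alike; None if absent.
- bottle_c: square white plastic bottle, round blue cap, 160 g, 108 mm long overall: body 52 x 52 x 84 mm, cap 39 mm across. Origin on its axis at mid-length: the body reaches from 54 mm behind it to 30 mm ahead, the cap on to 54 mm ahead. x runs from base to cap; y and z are square to the flat sides. Starts lying on a side on the bench. One of two or three alike; None if absent.
- tray: shallow stainless drip tray, fixed, 200 mm (its x) by 330 mm (its y), rim 16 mm high, walls 3 mm, inner floor 3 mm above the bench. Origin on the bench under its centre, z up, +x away from the robot. A spare cap lies in its half nearer the robot.
- loose_cap: spare blue cap lying in the tray, 45 mm across, 22 mm high; origin at the centre of its underside, somewhere at x -65 to -50 mm in the tray's frame. Not part of the job.
- pump: white tube-cassette pump, fixed. Housing 150 mm wide (y), x from -95 to +115 mm, top deck 85 mm above the bench. Origin on the bench, z up, +x from the front (robot side) to the back. On the deck: a roller drum between two steel side plates (x +35 mm, y +-40 mm, 135 mm above the bench), the cassette on guides in front of it, the cam lever to its left.
- cassette (a joint): slide of the grey tube cassette along the pump's +x, in m: 0 = drawn back, 0.032 = fully home over the rollers (end stop). Needs about 2 N, more when quick; stays where it is left. It is pushed on its back face, the one towards the robot.
- cassette_back (a point): middle of the cassette's back face, the one to push on: 60 mm wide, from 87 to 137 mm above the bench, facing the robot side; this point is 112 mm above the bench; axes as the pump's.
- lever (a joint): hinge of the steel cam lever about a vertical axis, in rad: 0 = open, pointing along the pump's -x (to the robot), to the left of the cassette's path; 1.571 = locked, lying across behind the cassette along the pump's -y. Grows counter-clockwise seen from above; stays where it is left (0.12 N m, about 1 N at the knob).
- lever_pivot (a point): on the hinge axis of the lever, 125 mm above the bench; fixed to the pump, axes as the pump's.
- lever_knob (a point): centre of the black upright knob at the end of the lever, 115 mm from the pivot and 125 mm above the bench; 18 mm in diameter, from 105 to 145 mm above the bench. The bar below it is 16 mm wide and 10 mm thick.
- scanner: gun-shaped barcode scanner, 200 g, lying on its side on the mat. Origin in the handle at mid-thickness, near the centre of mass: the place to grip, 24 mm above the mat. x is the way it points. Handle 30 mm wide (x), 34 mm thick (z), y -72 to +25 mm; head x -43 to +72 mm, y +25 to +73 mm, up to 48 mm thick. z points up or down as it lies.
- scanner_window (a point): middle of the scanner's reading window, at (74, 48, 0) mm in the scanner's frame and with the scanner's axes: the beam leaves it along +x.
- mat: flat blue rubber mat, fixed, 130 (x) by 170 (y) by 4 mm, the scanner's place; origin under its centre, z up.
- id_plate: white ID plate with black bars, 70 mm wide, 46 mm high, at the foot of the glass reactor (160 mm across, 225 mm high, axis 104 mm behind the plate). Origin at the centre of its face, 75 mm up; x points out of the face, half to the robot, half up (45 degrees). The scanner reads from 40 to 180 mm, up to 57 degrees off square (so also when held level), beam within 22 mm of the centre.
- beaker: glass beaker, 70 mm across and 85 mm high, standing among the bottles; origin at the centre of its underside, z up. Not part of the job; must stay standing.

How it is judged:
By the outcome, as a careful person would: the job done as asked, in the order asked, and still so for the second after the job is handed in, with the robot touching nothing.
Of bottle_a, bottle_b, bottle_c only 2 to 3 are there at a start; the rules pass over those that are not, and their reading is None.
At some moment in a run one of bottle_a, bottle_b, bottle_c, scanner may be knocked a few centimetres aside while the robot is not near it.
Once in a run the grip may slacken for a moment while it holds something.
It also fails if it takes over 210 s, if anything falls off the work surface, if the arm or the gripper's body presses on something with over 40 N, if the wrist force passes 120 N, or if a joint passes its speed limit or range.

## Working session

There is one attempt and no reset: what is moved stays moved. The work goes in short steps, Python scripts to look and compute and a shell command to move; the robot and the scene stay as the last step left them, time stands still between calls to the robot, and variables do not carry over. Pictures are saved under pics/ and viewed, at most 14 in all, crops included, and the job is handed in when it is done.

```bash
ls; mkdir -p pics; cat > h.py <<'E'
from station import *
import numpy as np, cv2
from scipy.spatial.transform import Rotation as R
def snap(name,fn,crop=None,scale=1):
    im=grab_frame(name); np.save('pics/last_%s.npy'%name,im)
    save(im,fn,crop,scale)
def save(im,fn,crop=None,scale=1):
    if crop: x0,y0,x1,y1=crop; im=im[y0:y1,x0:x1]
    im=cv2.resize(im,None,fx=scale,fy=scale,interpolation=cv2.INTER_CUBIC)
    cv2.imwrite('pics/'+fn,im[:,:,::-1])
def cam(name):
    c=camera_info(name);K=np.array([[c['fx'],0,c['cx']],[0,c['fy'],c['cy']],[0,0,1.]])
    return K,np.array(c['D'],float),np.array(c['extrinsics'],float)
def px2w(name,uv,z):
    "pixels -> world points on height z"
    K,D,E=cam(name); uv=np.array(uv,float).reshape(-1,1,2)
    n=cv2.undistortPoints(uv,K,D).reshape(-1,2)
    d=np.c_[n[:,0],-n[:,1],-np.ones(len(n))]@E[:3,:3]
    o=-E[:3,:3].T@E[:3,3]
    z=np.broadcast_to(z,len(d))
    return o+d*((z-o[2])/d[:,2])[:,None]
def w2px(name,P):
    K,D,E=cam(name); P=np.array(P,float).reshape(-1,3)
    c=P@E[:3,:3].T+E[:3,3]; c=c*[1,-1,-1]
    return cv2.projectPoints(c.reshape(-1,1,3),np.zeros(3),np.zeros(3),K,D)[0].reshape(-1,2)
def st():
    s=get_state(); print(s['t'],np.round(s['ee_pos'],4),np.round(s['tcp_rot'],2),'F',np.round(s['wrist_force'],1),'w',round(s['grip_width'],4),s['finger_force'],'q',np.round(s['joint_positions'],1))
E
python3 - <<'E'
from h import *
snap('top','top0.png',None,1.4);snap('scene','sc0.png',None,1.4)
for n in('top','scene'):
    K,D,E=cam(n);print(n,-E[:3,:3].T@E[:3,3],E[:3,:3].round(2).tolist(),K[0,0])
st()
E
```

```text
pics
top [0.46515363 0.00714665 1.05706012] [[-0.01, -1.0, -0.02], [0.99, -0.01, 0.12], [-0.12, -0.01, 0.99]] 411.00566689238406
scene [ 1.48205301 -0.58715012  0.81888038] [[0.56, 0.83, 0.0], [-0.46, 0.31, 0.83], [0.69, -0.47, 0.55]] 435.4031820593027
0.1 [ 0.2587 -0.5957  0.2037] [-1.7991e+02  1.0000e-02  2.3480e+01] F [ 0.4  0.6 -0.3] w 0.0881 0.0 q [62.7 30.8 -0.3 88.2  0.1 61.2 -4.1]
```

View pics/top0.png

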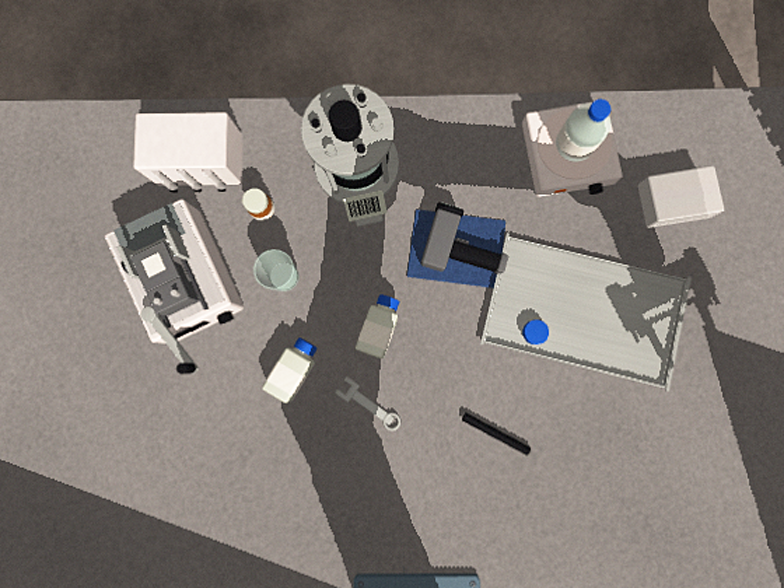

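View pics/sc0.png

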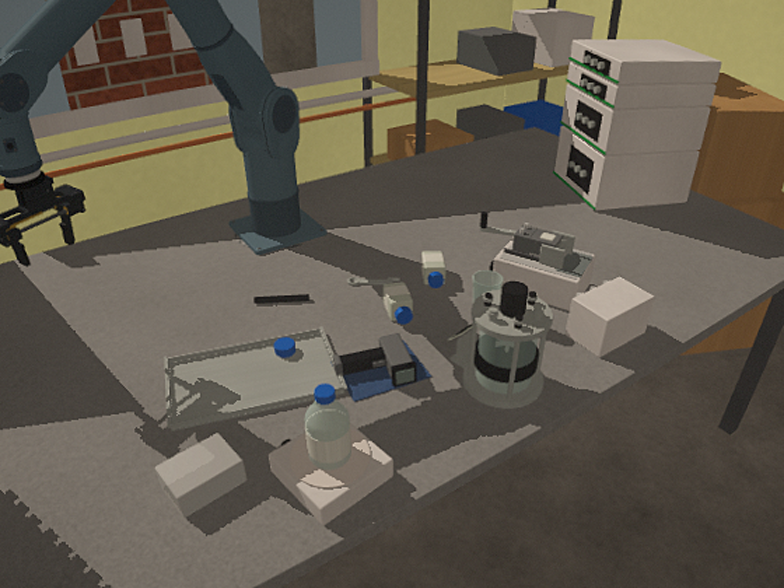

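```bash
python3 - <<'E'
from h import *
im=np.load('pics/last_top.npy')
save(im,'c1.png',(65,130,315,300),3.2);save(im,'c2.png',(255,120,505,290),3.2)
E
```

```text
(no output)
```

View pics/c1.png

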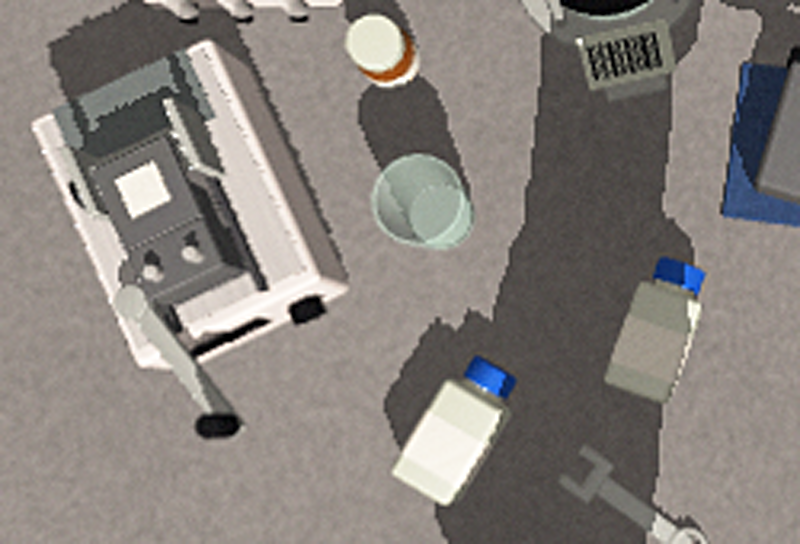

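View pics/c2.png

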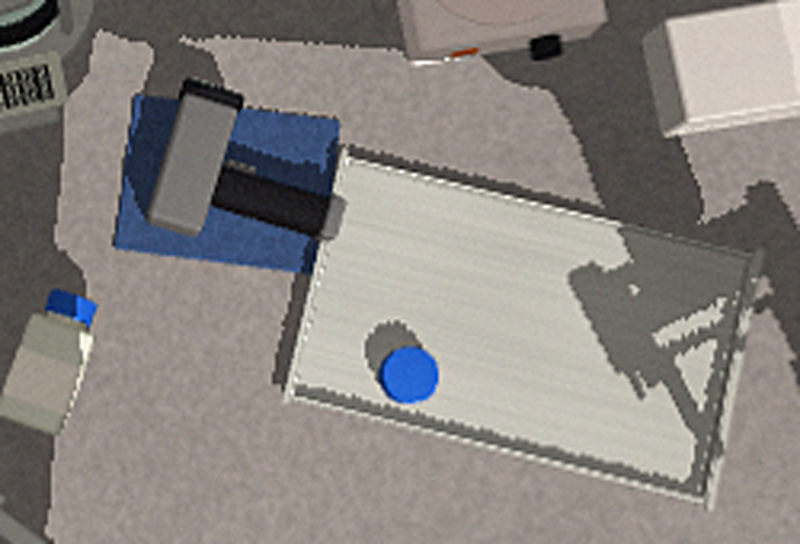

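```bash
cat >> h.py <<'E'
def c1(*p): return [(65+u/3.2,130+v/3.2) for u,v in p]
def c2(*p): return [(255+u/3.2,120+v/3.2) for u,v in p]
E
python3 - <<'E'
from h import *
np.set_printoptions(suppress=True,precision=4)
def show(n,P): print(n,P[:,:2].round(3).tolist())
show('left bottle top face bl,br,tl,tr',px2w('top',c1((392,473),(440,502),(450,380),(503,403)),.052))
show('left cap end l,r',px2w('top',c1((477,356),(515,375)),.03))
show('right bottle top bl,br,tl,tr',px2w('top',c1((606,382),(655,402),(643,277),(695,295)),.052))
show('right cap end',px2w('top',c1((660,259),(704,270)),.03))
show('beaker bottom,top',px2w('top',c1((437,211)),0)); show('beaker top',px2w('top',c1((413,198)),.085))
t=px2w('top',c2((343,150),(757,257),(290,400),(710,505)),.016);show('tray tl tr bl br',t)
c=t.mean(0);print('tray c',c, 'sizes',np.linalg.norm(t[0]-t[1]),np.linalg.norm(t[0]-t[2]),'yaw',np.degrees(np.arctan2(*( (t[0]+t[1]-t[2]-t[3])[[1,0]]))))
show('cap',px2w('top',c2((411,374)),.022))
m=px2w('top',c2((135,95),(339,119),(115,246)),.004);show('mat',m);print(np.linalg.norm(m[0]-m[1]),np.linalg.norm(m[0]-m[2]))
show('scanner head l1,fr,bl,br(top z .052)',px2w('top',c2((183,90),(243,102),(148,222),(203,235)),.052))
show('handle end',px2w('top',c2((326,216)),.03)); show('handle start',px2w('top',c2((222,188)),.03))
show('lever pivot',px2w('top',c1((131,301)),.130));show('knob',px2w('top',c1((216,425)),.145))
show('pump deck corners fl,fr,bl,br',px2w('top',c1((150,362),(318,283),(38,124),(212,44)),.085))
show('cassette top back edge l,r',px2w('top',c1((135,283),(230,240)),.137))
show('id plate',px2w('top',c1((627,56)),.075))
show('plate corners',px2w('top',c1((577,45),(662,22)),.09)); 
show('reactor?',px2w('top',[(244,92)],.225))
E
```

```text
left bottle top face bl,br,tl,tr [[0.429, 0.261], [0.407, 0.224], [0.498, 0.218], [0.48, 0.177]]
left cap end l,r [[0.517, 0.201], [0.502, 0.172]]
right bottle top bl,br,tl,tr [[0.495, 0.099], [0.48, 0.061], [0.575, 0.07], [0.561, 0.03]]
right cap end [[0.592, 0.058], [0.583, 0.023]]
beaker bottom,top [[0.637, 0.241]]
beaker top [[0.634, 0.24]]
tray tl tr bl br [[0.705, -0.177], [0.613, -0.498], [0.504, -0.128], [0.42, -0.448]]
tray c [ 0.5605 -0.3128  0.016 ] sizes 0.33419163411530656 0.20588609495435795 yaw -14.039980103481131
cap [[0.523, -0.222]]
mat [[0.756, -0.01], [0.733, -0.176], [0.631, 0.008]]
0.16770660787624544 0.12645102531718266
scanner head l1,fr,bl,br(top z .052) [[0.746, -0.047], [0.736, -0.094], [0.642, -0.018], [0.631, -0.06]]
handle end [[0.648, -0.159]]
handle start [[0.672, -0.078]]
lever pivot [[0.555, 0.428]]
knob [[0.466, 0.359]]
pump deck corners fl,fr,bl,br [[0.513, 0.433], [0.57, 0.31], [0.694, 0.524], [0.755, 0.395]]
cassette top back edge l,r [[0.567, 0.423], [0.596, 0.357]]
id plate [[0.743, 0.08]]
plate corners [[0.748, 0.116], [0.765, 0.052]]
reactor? [[0.822, 0.104]]
```

```bash

python3 -m creep '[[[0,0,0,0.02,0.05,0.03,1],[0,0,-0.05,0.04,0.1,0.06,1],[0,0,-0.08,0.06,0.16,0.1,1],[0,0,-0.1,0.09,0.22,0.15,1],[0,0,-0.125,0.116,0.273,0.16,1]]]'
python3 -c "from h import *;st()"
for i in 1 2; do python3 -m creep '[[[0,0,-0.03,0.02,0.05,0,1],[0,0,-0.05,0.04,0.1,0,1],[0,0,-0.08,0.06,0.16,0,1],[0,0,-0.1,0.09,0.22,0,1],[0,0,-0.125,0.116,0.273,0,1]]]'
python3 -c "from h import *;st()"; done
python3 -m creep '[[[0,0,-0.03,0.02,0.05,0,1],[0,0,-0.05,0.04,0.1,0,1],[0,0,-0.08,0.06,0.16,0,1],[0,0,-0.1,0.09,0.22,0,1],[0,0,-0.125,0.116,0.273,0,1]]]'
python3 -c "from h import *;st();snap('scene','s1.png',None,1.0)"
```

```text
t: 0.52
ee_pos: [0.3265, -0.4369, 0.3016]
tcp_rot: [179.8, -0.0, 12.0]
wrist_force: [1.1, 0.1, 0.5]
grip_width: 0.088
finger_force: 0.0
0.5167 [ 0.3265 -0.4369  0.3016] [ 1.7982e+02 -5.0000e-02  1.2020e+01] F [1.1 0.1 0.5] w 0.088 0.0 q [ 49.4  15.1  -1.1  97.6   0.4  67.2 -29.8]
t: 0.93
ee_pos: [0.3963, -0.2705, 0.299]
tcp_rot: [-180.0, 0.0, 0.9]
wrist_force: [0.7, -0.2, -0.3]
grip_width: 0.0882
finger_force: 0.0
0.9333 [ 0.3963 -0.2705  0.299 ] [-1.7998e+02  1.0000e-02  9.2000e-01] F [ 0.7 -0.2 -0.3] w 0.0882 0.0 q [ 35.2   8.6  -7.  106.1   1.1  65.4 -61.3]
t: 1.35
ee_pos: [0.4659, -0.1067, 0.2991]
tcp_rot: [-180.0, 0.0, -10.3]
wrist_force: [1.3, -0.3, -0.3]
grip_width: 0.088
finger_force: 0.0
1.35 [ 0.4659 -0.1067  0.2991] [-1.7999e+02  1.0000e-02 -1.0320e+01] F [ 1.3 -0.3 -0.3] w 0.088 0.0 q [ 20.6   8.8 -14.7 106.    2.4  65.5 -95.2]
t: 1.77
ee_pos: [0.5354, 0.0571, 0.2989]
tcp_rot: [-180.0, 0.0, -21.6]
wrist_force: [0.6, -0.3, -0.3]
grip_width: 0.088
finger_force: 0.0
1.7667 [0.5354 0.0571 0.2989] [-1.7999e+02  2.0000e-02 -2.1570e+01] F [ 0.6 -0.3 -0.3] w 0.088 0.0 q [   5.1   15.8  -19.6   97.7    5.7   67.5 -127.5]
```

```bash
cat > kin.py <<'E'
import numpy as np, itertools, json
from scipy.spatial.transform import Rotation as R
from scipy.optimize import least_squares
def fk(q,p,s):
    o1,d1,a1,L1,a2,L2,b,L3,o7=p
    q=np.asarray(q,float)
    r=R.from_euler('z',s[0]*q[0]+o1,degrees=True); x=np.array([0,0,d1])
    def go(r,x,t,ax,an): x=x+r.apply(t); return r*R.from_euler(ax,an,degrees=True),x
    r,x=go(r,x,[0,0,0],'y',q[1]); r,x=go(r,x,[0,0,L1],'z',s[1]*q[2])
    r,x=go(r,x,[a1,0,0],'y',q[3]); r,x=go(r,x,[a2,0,L2],'z',s[2]*q[4])
    r,x=go(r,x,[0,0,0],'y',q[5]); r,x=go(r,x,[b,0,L3],'z',s[3]*q[6]+o7)
    return r,x
E
cat > fit.py <<'E'
from kin import *
D=[([62.7,30.8,-.3,88.2,.1,61.2,-4.1],[.2587,-.5957,.2037],[-179.91,.01,23.48]),
([49.4,15.1,-1.1,97.6,.4,67.2,-29.8],[.3265,-.4369,.3016],[179.82,-.05,12.02]),
([35.2,8.6,-7,106.1,1.1,65.4,-61.3],[.3963,-.2705,.299],[-179.98,.01,.92]),
([20.6,8.8,-14.7,106,2.4,65.5,-95.2],[.4659,-.1067,.2991],[-179.99,.01,-10.32]),
([5.1,15.8,-19.6,97.7,5.7,67.5,-127.5],[.5354,.0571,.2989],[-179.99,.02,-21.57])]
try: D+=json.load(open('extra.json'))
except Exception: pass
best=[]
for s in itertools.product((1,-1),repeat=4):
  if s[0]==1: continue
  for o7 in (0,90,180,-90):
    def f(p):
        e=[]
        for q,x,a in D:
            r,y=fk(q,p,s); e+=list((y-x)*1000)+list((r.inv()*R.from_euler('xyz',a,degrees=True)).as_rotvec()*500)
        e+=list((p[[1,3,5,7]]-[.3,.35,.35,.25])*3)+list(p[[2,4,6]]*3)
        return np.array(e)
    m=least_squares(f,[0,.3,0,.35,0,.35,0,.25,o7]); best.append((m.cost,s,m.x,f(m.x)))
best.sort(key=lambda b:b[0])
for b in best[:3]: print(round(b[0],2),b[1],b[2].round(3))
print(best[0][3].round(1))
json.dump([list(best[0][2]),best[0][1]],open('kin.json','w'))
E
python3 fit.py
```

```text
67.92 (-1, -1, -1, -1) [-4.6280e+00  5.1100e-01 -2.0000e-03  5.1100e-01 -2.1000e-02  4.2500e-01
 -1.0000e-02  5.6000e-01  8.5393e+01]
67.92 (-1, -1, -1, -1) [-4.6280e+00  5.1100e-01 -2.0000e-03  5.1100e-01 -2.1000e-02  4.2500e-01
 -1.0000e-02  5.6000e-01  8.5393e+01]
67.92 (-1, -1, -1, -1) [-4.6280e+00  5.1100e-01 -2.0000e-03  5.1100e-01 -2.1000e-02  4.2500e-01
 -1.0000e-02  5.6000e-01  8.5393e+01]
[-5.6 -2.8 -0.2 -1.  -0.7  0.  -1.9  2.4 -1.  -0.5  0.7 -0.2  2.4  5.6
 -0.2 -0.3 -0.1 -0.5  2.5  5.1  0.4 -0.3 -0.1  0.3  2.5 -2.4  1.1  0.4
 -0.1  0.4  0.6  0.5  0.2  0.9 -0.  -0.1 -0. ]
```

```bash
cat >> h.py <<'E'
def rec():
    import json,os
    L=json.load(open('extra.json')) if os.path.exists('extra.json') else []
    s=get_state(); L.append([[float(v) for v in s[k]] for k in('joint_positions','ee_pos','tcp_rot')]); json.dump(L,open('extra.json','w')); st()
E
python3 -c "from h import *;rec()"
python3 -m creep '[[[0.02,0.05,0,0,0,0,1],[0.04,0.1,0,0,0,0,1],[0.06,0.15,0,0,0,0,1],[0.08,0.2,0,0,0,0,1],[0.102,0.258,0,0,0,0,1]]]' >/dev/null; python3 -c "from h import *;rec()"
python3 -m creep '[[[-0.02,-0.05,0.05,0,0,0,1],[-0.04,-0.1,0.1,0,0,0,1],[-0.06,-0.15,0.15,0,0,0,1],[-0.08,-0.2,0.2,0,0,0,1],[-0.102,-0.258,0.25,0,0,0,1]]]'>/dev/null; python3 -c "from h import *;rec()"
python3 -m creep '[[[-0.02,-0.05,0.05,0,0,0,1],[-0.04,-0.1,0.1,0,0,0,1],[-0.06,-0.15,0.15,0,0,0,1],[-0.08,-0.2,0.2,0,0,0,1],[-0.102,-0.258,0.25,0,0,0,1]]]'>/dev/null; python3 -c "from h import *;rec()"
sed -i 's/    o1,d1,a1,L1,a2,L2,b,L3,o7=p/    o1,d1,a1,L1,a2,L2,b,L3,o7,ys,ye,yw=p/; s/\[0,0,L1\]/[0,ys,L1]/; s/\[a2,0,L2\]/[a2,ye,L2]/; s/\[b,0,L3\]/[b,yw,L3]/' kin.py
sed -i 's/p\[\[2,4,6\]\]\*3/p[[2,4,6,9,10,11]]*3/; s/.25,o7\])/.25,o7,0,0,0])/' fit.py
python3 fit.py
```

```text
1.8167 [0.5373 0.065  0.2989] [-1.7968e+02  4.0000e-02 -2.1260e+01] F [1.9 5.4 1. ] w 0.0881 0.0 q [   4.8   16.   -20.    97.4    5.6   67.4 -127.9]
2.2333 [0.5352 0.0545 0.2997] [-179.93   25.15  -21.47] F [ 0.4  0.3 -0.1] w 0.0882 0.0 q [   8.3   32.1  -18.7   78.5   -2.9   92.6 -120.6]
2.65 [0.5358 0.055  0.2989] [175.18   0.41   0.54] F [-0.9 -0.1 -0.5] w 0.0883 0.0 q [   4.6   16.9  -22.8   96.8   11.7   69.8 -111.1]
3.0667 [0.5354 0.0553 0.2997] [160.9  -20.14  25.9 ] F [ 0.9 -1.  -0.4] w 0.0881 0.0 q [   2.4    2.5  -25.6  119.    29.6   41.6 -110. ]
2.81 (-1, -1, -1, -1) [-1.7000e-02  3.4900e-01 -1.0000e-03  5.0500e-01  0.0000e+00  4.4600e-01
 -2.0000e-03  3.6300e-01  8.9995e+01 -2.5000e-02 -2.1000e-02  1.0000e-03]
2.81 (-1, -1, -1, -1) [-1.7000e-02  3.4900e-01 -1.0000e-03  5.0500e-01  0.0000e+00  4.4600e-01
 -2.0000e-03  3.6300e-01  8.9995e+01 -2.5000e-02 -2.1000e-02  1.0000e-03]
2.81 (-1, -1, -1, -1) [-1.70000e-02  3.49000e-01 -1.00000e-03  5.05000e-01  0.00000e+00
  4.46000e-01 -2.00000e-03  3.63000e-01 -2.70005e+02 -2.50000e-02
 -2.10000e-02  1.00000e-03]
[ 0.7  0.6  0.1 -1.  -0.5  0.1 -0.6 -0.5 -0.3 -0.4  0.6 -0.1  0.2 -0.
 -0.1 -0.3 -0.  -0.5  0.1  0.6  0.  -0.3 -0.1  0.3  0.3 -0.3  0.1  0.4
 -0.1  0.5  0.2 -0.1  0.2 -0.  -0.  -0.1 -0.1  0.   0.  -0.1 -0.  -0.1
  0.1 -0.2 -0.  -0.   0.  -0.1 -0.2 -0.1  0.1  0.1  0.  -0.1  0.1  0.5
  0.3  0.3 -0.   0.  -0.  -0.1 -0.1  0. ]
```

```bash
cat >> kin.py <<'E'
P,S=json.load(open('kin.json'));P=np.array(P)
LO=np.array([-154.64,-21.42,-72.66,13.99,-74.86,10.95,-158.01]);HI=np.array([154.64,123.67,72.17,137.28,254.86,109.41,158.01])
def ik(q0,x,r,w=.002):
    "bounded IK close to q0; returns q, pos err mm, rot err deg"
    f=lambda q:np.r_[(lambda t:np.r_[(t[1]-x)*1000,np.degrees((t[0].inv()*r).as_rotvec())*3])(fk(q,P,S)),w*(q-q0)]
    m=least_squares(f,np.clip(q0,LO+.01,HI-.01),bounds=(LO,HI),max_nfev=60)
    a,b=fk(m.x,P,S); return m.x,np.linalg.norm(b-x)*1000,np.degrees((a.inv()*r).magnitude())
def down(yaw): return R.from_euler('xyz',[180,0,yaw],degrees=True)
def tilt(r,deg):
    "turn about the tool's closing axis chosen so that +deg swings tool z from down towards azimuth d (tool x side)"
    return r*R.from_euler('y',-deg if False else deg,degrees=True)
E
cat > plan.py <<'E'
from kin import *
import sys
tr=R.from_euler('z',-14,degrees=True)
def tray(x,y): return np.array([.5605,-.3128,0])+tr.apply([x,y,0])
def pose(psi,el,flip):
    "tool z = azimuth psi, el deg from straight down(0) to horizontal(90); closing axis horizontal"
    e,p=np.radians([el,psi]); z=np.array([np.sin(e)*np.cos(p),np.sin(e)*np.sin(p),-np.cos(e)])
    y=np.array([-np.sin(p),np.cos(p),0])*(1 if flip else -1); x=np.cross(y,z)
    return R.from_matrix(np.c_[x,y,z])
def marg(q): return np.minimum(q-LO,HI-q).min()
if __name__=='__main__':
  q00=np.array([4.6,16.9,-22.8,96.8,11.7,69.8,-111.1])
  for name,bx,by,yaw in(('right',.5375,.06,-21.5),('left',.462,.2125,-32)):
   for a in (0,20):
    for flip in (0,1):
      r=pose(yaw,-a,flip); g=np.array([bx,by,.026]); t=g+r.apply([0,0,.019])
      q=q00.copy(); q[6]=-120 if not flip else 50
      q,e1,e2=ik(q,t+[0,0,.12],r); q,e1,e2=ik(q,t,r); ml=marg(q)
      if e1>2 or e2>2: print(name,a,flip,'pick fail',e1,e2);continue
      q,_,_=ik(q,t+[0,0,.2],r)
      for psi in range(-150,100,15):
        qq=q.copy();worst=(99,'');
        tp=tray(.035,-.03)+[0,0,.062]
        # rotate+translate at height with mild tilt, then descend
        bad=0;mm=99
        for k in np.linspace(0,1,13)[1:]:
          rr=pose(yaw+(psi-yaw)*k,-a+90*k,flip); x=(g+[0,0,.2])*(1-k)+(tp+[0,0,.15])*k+rr.apply([0,0,.019])
          qq,e1,e2=ik(qq,x,rr); bad=max(bad,e1,e2); mm=min(mm,marg(qq))
        for h in (.1,.05,0):
          qq,e1,e2=ik(qq,tp+[0,0,h]+rr.apply([0,0,.019]),rr); bad=max(bad,e1,e2); mm=min(mm,marg(qq))
        if bad<1.5: print(name,a,flip,psi,'pickm %.0f pathm %.1f'%(ml,mm),qq.round(0).astype(int).tolist())
E
python3 fit.py >/dev/null; time python3 plan.py
```

```text
right 0 0 60 pickm 21 pathm 0.0 [72, 88, -38, 59, -37, 88, 41]
right 0 0 75 pickm 21 pathm 0.6 [67, 97, -54, 39, -17, 105, 29]
right 0 1 -135 pickm 23 pathm 0.0 [-6, 91, 28, 45, 36, 109, -42]
right 0 1 -120 pickm 23 pathm 11.7 [-9, 83, 19, 64, 50, 97, -53]
right 0 1 -105 pickm 23 pathm 16.0 [-13, 78, 17, 80, 61, 86, -63]
right 0 1 -90 pickm 23 pathm 12.4 [-14, 75, 14, 94, 77, 79, -76]
right 0 1 -75 pickm 23 pathm 7.9 [-12, 73, 10, 106, 96, 81, -90]
right 0 1 -60 pickm 23 pathm 2.7 [-3, 73, 4, 116, 118, 91, -99]
right 0 1 -45 pickm 23 pathm 0.0 [18, 74, -8, 122, 149, 108, -91]
right 0 1 0 pickm 23 pathm 0.0 [99, 96, -55, 113, 254, 35, -58]
right 20 0 30 pickm 35 pathm 1.9 [94, 80, -58, 97, -23, 31, 30]
right 20 0 45 pickm 35 pathm 9.4 [87, 80, -55, 83, -16, 52, 26]
right 20 0 60 pickm 35 pathm 15.4 [77, 80, -48, 68, -17, 72, 30]
right 20 0 75 pickm 35 pathm 15.0 [70, 86, -54, 52, -5, 91, 27]
right 20 1 -150 pickm 44 pathm 0.0 [-6, 93, 60, 39, -9, 109, -32]
right 20 1 -135 pickm 44 pathm 8.8 [-3, 77, 19, 57, 32, 96, -47]
right 20 1 -120 pickm 44 pathm 22.7 [-8, 71, 18, 73, 42, 82, -50]
[... 1226 characters left out ...]
9, -32]
left 20 1 -135 pickm 33 pathm 8.2 [-3, 77, 18, 57, 34, 97, -48]
left 20 1 -120 pickm 33 pathm 22.0 [-7, 71, 16, 73, 43, 82, -51]
left 20 1 -105 pickm 33 pathm 21.8 [-11, 65, 15, 88, 56, 70, -57]
left 20 1 -90 pickm 33 pathm 18.8 [-12, 62, 14, 101, 73, 62, -68]
left 20 1 -75 pickm 33 pathm 14.1 [-9, 59, 10, 113, 97, 60, -82]
left 20 1 -60 pickm 33 pathm 8.0 [1, 57, 3, 122, 122, 68, -91]
left 20 1 -45 pickm 33 pathm 2.7 [12, 57, -1, 129, 148, 75, -93]
left 20 1 -30 pickm 33 pathm 0.5 [34, 58, -11, 131, 175, 78, -81]
left 20 1 -15 pickm 33 pathm 1.5 [65, 62, -31, 127, 201, 62, -62]
left 20 1 0 pickm 33 pathm 0.0 [99, 85, -64, 118, 200, 20, -20]
real	1m10.555s
user	1m11.048s
sys	0m0.064s
```

```bash
cat > go.py <<'E'
# usage helper: per-call turn/shift numbers from the measured pose to target grasp point g and rotation r
from plan import *
from h import st
from station import get_state
def to(g,r,n=None,off=.019):
    s=get_state(); x=np.array(s['ee_pos']); c=R.from_euler('xyz',s['tcp_rot'],degrees=True)
    t=np.asarray(g)+r.apply([0,0,off]); rv=(r*c.inv()).as_rotvec()/(np.pi/2); sh=(t-x)/.6
    k=n or int(np.ceil(max(np.linalg.norm(rv)*90/34,np.linalg.norm(sh)*.6/.18,1)))
    print('from',x.round(3),'to',t.round(3),'rpy',r.as_euler('xyz',degrees=True).round(1),'calls',k,'turn',(rv/k).round(3),'shift',(sh/k).round(4))
    return t
E
python3 -c "
from go import *
st()
to([.541,.0585,.146],pose(-21.5,-20,1))"
```

```text
3.0667 [0.5354 0.0553 0.2997] [160.9  -20.14  25.9 ] F [ 0.9 -1.  -0.4] w 0.0881 0.0 q [   2.4    2.5  -25.6  119.    29.6   41.6 -110. ]
from [0.535 0.055 0.3  ] to [0.535 0.061 0.128] rpy [180.  -20.  158.5] calls 5 turn [-0.002  0.051  0.306] shift [-0.0001  0.0019 -0.0572]
```

```bash
for i in 1 2 3 4; do python3 -m creep '[[[0,0.01,0.06,0,0,-0.005,1],[0,0.02,0.12,0,0,-0.01,1],[0,0.03,0.18,0,0,-0.02,1],[0,0.04,0.24,0,0,-0.03,1],[-0.002,0.051,0.306,0,0.002,-0.04,1]]]' >/dev/null; done;  python3 -c "from go import *;st();to([.541,.0585,.146],pose(-21.5,-20,1))
from h import *
snap('scene','s2.png',(180,140,440,340),3);snap('top','t2.png')"
```

```text
4.7333 [0.5349 0.058  0.2028] [177.11 -16.18 131.21] F [-0.1 -0.  -0.4] w 0.0882 0.0 q [ 22.5  29.5 -32.7  97.2   0.4  64.   33. ]
from [0.535 0.058 0.203] to [0.535 0.061 0.128] rpy [180.  -20.  158.5] calls 1 turn [-0.001  0.053  0.313] shift [ 0.      0.0047 -0.1244]
```

View pics/s2.png

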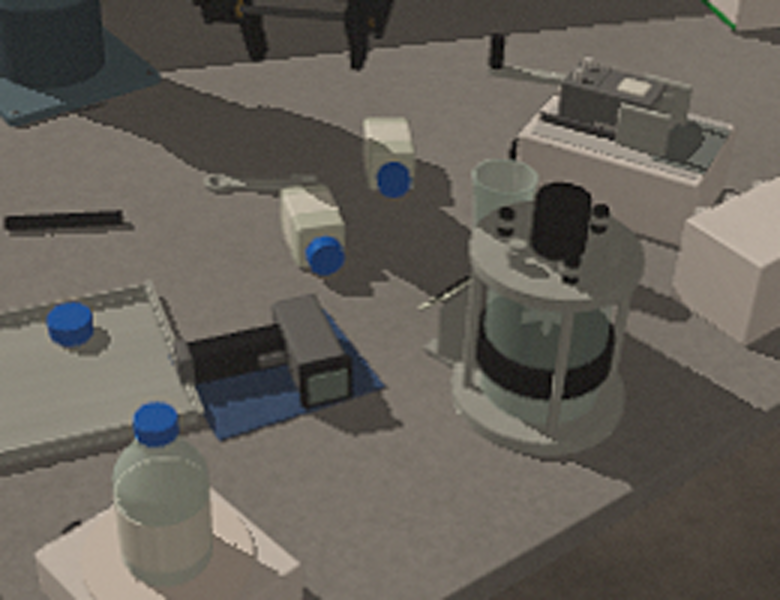

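```bash
python3 -c "
from h import *
print(px2w('scene',[(180+326/3,140+256/3),(180+394/3,140+180/3)],.026))" ; python3 -m creep '[[[0,0.01,0.06,0,0,-0.015,1],[0,0.02,0.12,0,0,-0.03,1],[0,0.03,0.18,0,0.002,-0.06,1],[0,0.04,0.24,0,0.004,-0.09,1],[0,0.053,0.313,0,0.0047,-0.1244,1]]]' >/dev/null; python3 -m creep '[[[0,0,0,0,0,0,1],[0,0,0,0,0,0,1],[0,0,0,0,0,-0.03,1],[0,0,0,0,0,-0.06,1],[0,0,0,0,0,-0.1,1]]]' >/dev/null
 python3 -c "from go import *;st();to([.541,.0585,.026],pose(-21.5,-20,1))"
```

```text
[[0.58649692 0.04387703 0.026     ]
 [0.5088121  0.19089806 0.026     ]]
5.6667 [0.5371 0.0616 0.0711] [179.81 -19.68 158.02] F [ 0.8 -0.2 -0.1] w 0.0882 0.0 q [ 16.7  45.8 -32.9  92.2  13.5  65.   49.3]
from [0.537 0.062 0.071] to [0.535 0.061 0.008] rpy [180.  -20.  158.5] calls 1 turn [-0.001  0.004  0.006] shift [-0.0036 -0.0012 -0.105 ]
```

```bash
python3 -m creep '[[[0,0,0,0,0,-0.02,1],[0,0,0,0,0.002,-0.04,1],[0,0,0,-0.002,0.003,-0.07,1],[0,0,0,-0.003,0.003,-0.09,1],[0,0.004,0.005,-0.003,0.003,-0.102,1]]]' >/dev/null; python3 -m creep '[[[0,0,0,0,0,0,1],[0,0,0,0,0,0,0.4],[0,0,0,0,0,0,0.4],[0,0,0,0,0,0,0.4],[0,0,0,0,0,0,0.4]]]' 30;python3 -m creep '[[[0,0,0,0,0,0,0.4],[0,0,0,0,0,0,0.4],[0,0,0,0,0,0,0.4],[0,0,0,0,0,0,0.4],[0,0,0,0,0,0,0.4]]]' 30
 python3 -m creep '[[[0,0,0,0,0,0.01,0.4],[0,0,0,0,0,0.03,0.4],[0,0,0,0,0,0.06,0.4],[0,0,0,0,0,0.1,0.4],[0,0,0,0,0,0.14,0.4]]]';  python3 -c "
from go import *;st()
tp=tray(.035,-.11); print(tp)
to(tp+[0,0,.20],pose(-95,70,1))"
```

```text
t: 6.5
ee_pos: [0.534, 0.0641, 0.0084]
tcp_rot: [-180.0, -20.3, 158.7]
wrist_force: [0.1, -0.3, -0.2]
grip_width: 0.0637
finger_force: 0.0
t: 6.92
ee_pos: [0.5335, 0.0635, 0.008]
tcp_rot: [-179.9, -20.3, 158.7]
wrist_force: [-0.1, -3.5, 6.1]
grip_width: 0.0516
finger_force: 29.9
t: 7.33
ee_pos: [0.533, 0.0645, 0.093]
tcp_rot: [-180.0, -20.4, 158.8]
wrist_force: [0.9, 0.5, -1.5]
grip_width: 0.0518
finger_force: 29.9
7.3333 [0.533  0.0645 0.093 ] [-179.99  -20.37  158.77] F [ 0.9  0.5 -1.5] w 0.0518 29.900928139686584 q [ 16.8  44.4 -33.7  91.6  12.7  67.7  49.8]
[ 0.56784894 -0.4279998   0.        ]
from [0.533 0.064 0.093] to [ 0.566 -0.446  0.194] rpy [-180.   70.   85.] calls 4 turn [-0.226 -0.14  -0.158] shift [ 0.0139 -0.2126  0.0419]
```

```bash
cat >> go.py <<'E'
def sim(g,r,n,off=.019,q=None,lift=0):
    s=get_state(); x=np.array(s['ee_pos'])+[0,0,lift]; c=R.from_euler('xyz',s['tcp_rot'],degrees=True); q=np.array(s['joint_positions']) if q is None else q
    t=np.asarray(g)+r.apply([0,0,off]); rv=(r*c.inv()).as_rotvec()
    for k in np.linspace(0,1,n+1):
        rr=R.from_rotvec(rv*k)*c; q,e1,e2=ik(q,x+(t-x)*k,rr)
        print('%.2f'%k,'err %.1f %.1f'%(e1,e2),'m %.0f'%marg(q),q.round(0).astype(int),'wrist',(x+(t-x)*k-rr.apply([0,0,.363])).round(2),'z',rr.apply([0,0,1]).round(2))
    return q
E
python3 -c "
from go import *
q=sim(tray(.035,-.11)+[0,0,.20],pose(-95,70,1),8,lift=.1)"
python3 -m creep '[[[0,0,0,0,0,0.03,0.4],[0,0,0,0,0,0.06,0.4],[0,0,0,0,0,0.1,0.4],[0,0,0,0,0,0.14,0.4],[0,0,0,0,0,0.16,0.4]]]' >/dev/null
```

```text
0.00 err 0.0 0.0 m 32 [ 18  38 -36  88   9  77  51] wrist [0.65 0.02 0.53] z [-0.32  0.13 -0.94]
0.12 err 0.0 0.0 m 38 [ 18  32 -32  94  15  72  42] wrist [0.61 0.   0.55] z [-0.21 -0.01 -0.98]
0.25 err 0.0 0.0 m 39 [ 16  28 -27  98  23  66  32] wrist [ 0.58 -0.    0.55] z [-0.11 -0.16 -0.98]
0.38 err 0.0 0.0 m 35 [ 13  26 -22 103  32  62  19] wrist [ 0.56 -0.01  0.54] z [-0.04 -0.33 -0.94]
0.50 err 0.0 0.0 m 31 [ 10  26 -16 106  43  60   4] wrist [ 0.55 -0.01  0.51] z [ 0.01 -0.49 -0.87]
0.62 err 0.0 0.0 m 29 [  6  28 -11 108  55  60 -13] wrist [ 0.54 -0.02  0.47] z [ 0.03 -0.64 -0.77]
0.75 err 0.0 0.0 m 29 [  3  33  -5 109  65  62 -29] wrist [ 0.55 -0.04  0.43] z [ 0.02 -0.77 -0.64]
0.88 err 0.0 0.0 m 31 [  2  39   0 106  73  65 -44] wrist [ 0.57 -0.07  0.37] z [-0.02 -0.87 -0.5 ]
1.00 err 0.0 0.0 m 36 [  2  47   6 101  77  69 -56] wrist [ 0.6  -0.11  0.32] z [-0.08 -0.94 -0.34]
```

Good margins; carry and tilt.

```bash
for i in 1 2 3 4; do python3 -m creep '[[[-0.04,-0.03,-0.03,0.002,-0.04,0,0.4],[-0.09,-0.055,-0.065,0.004,-0.08,0,0.4],[-0.135,-0.085,-0.095,0.008,-0.12,0,0.4],[-0.18,-0.11,-0.125,0.011,-0.17,0,0.4],[-0.226,-0.14,-0.158,0.014,-0.213,0,0.4]]]' >/dev/null; done
python3 -c "
from go import *;st()
to(tray(.035,-.11)+[0,0,.20],pose(-95,70,1))
to(tray(.035,-.11)+[0,0,.068],pose(-95,70,1))
from h import snap; snap('scene','s3.png',(60,140,330,340),2.9)"
```

```text
9.4167 [ 0.5673 -0.4472  0.187 ] [-179.85   70.18   85.05] F [-0.1 -0.7 -2.6] w 0.0519 29.900052845478058 q [ -0.6  47.9   9.2 101.4  75.9  67.2 -56. ]
from [ 0.567 -0.447  0.187] to [ 0.566 -0.446  0.194] rpy [-180.   70.   85.] calls 1 turn [ 0.002 -0.001  0.001] shift [-0.0017  0.0024  0.0108]
from [ 0.567 -0.447  0.187] to [ 0.566 -0.446  0.062] rpy [-180.   70.   85.] calls 1 turn [ 0.002 -0.001  0.001] shift [-0.0017  0.0024 -0.2092]
```

View pics/s3.png

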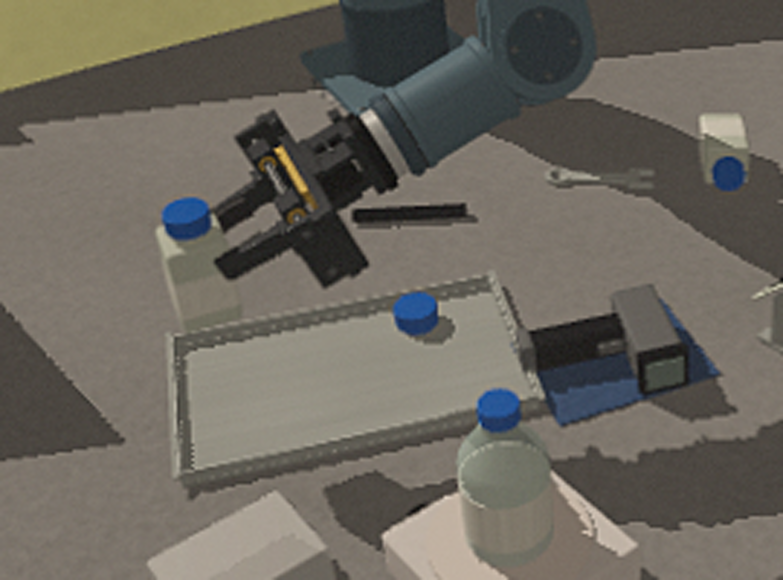

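```bash
python3 -m creep '[[[0,0,0,0,0,-0.04,0.4],[0,0,0,0,0,-0.1,0.4],[0,0,0,0,0,-0.15,0.4],[0,0,0,0,0,-0.19,0.4],[0,0,0,-0.002,0.002,-0.205,0.4]]]'; for i in 1 2 3 4; do python3 -m creep '[[[0,0,0,0,0,-0.001,0.4],[0,0,0,0,0,-0.002,0.4],[0,0,0,0,0,-0.0033,0.4],[0,0,0,0,0,-0.0033,0.4],[0,0,0,0,0,-0.0033,0.4]]]' | egrep 'ee|wrist'; done
```

```text
t: 9.88
ee_pos: [0.5645, -0.4443, 0.0597]
tcp_rot: [-178.7, 69.9, 86.2]
wrist_force: [-1.1, 0.1, -1.7]
grip_width: 0.0517
finger_force: 29.9
ee_pos: [0.5665, -0.4462, 0.0642]
wrist_force: [-0.0, -1.0, -2.1]
ee_pos: [0.5658, -0.446, 0.0607]
wrist_force: [0.4, 0.1, -1.5]
ee_pos: [0.5658, -0.446, 0.0586]
wrist_force: [-0.1, 0.5, -1.3]
ee_pos: [0.5658, -0.446, 0.0567]
wrist_force: [-0.0, -0.6, -2.0]
```

```bash
for i in 1 2 3 ; do python3 -m creep '[[[0,0,0,0,0,-0.001,0.4],[0,0,0,0,0,-0.002,0.4],[0,0,0,0,0,-0.0025,0.4],[0,0,0,0,0,-0.0025,0.4],[0,0,0,0,0,-0.0025,0.4]]]' | egrep 'ee|wrist|rot'; done
```

```text
ee_pos: [0.5658, -0.446, 0.0553]
tcp_rot: [-179.5, 70.1, 85.5]
wrist_force: [-0.6, -0.2, -1.5]
ee_pos: [0.5658, -0.446, 0.0537]
tcp_rot: [-179.5, 70.1, 85.5]
wrist_force: [-0.2, -0.1, -1.4]
ee_pos: [0.5658, -0.4463, 0.0532]
tcp_rot: [-179.6, 70.2, 85.3]
wrist_force: [-1.5, 2.1, 5.4]
```

```bash
python3 -m creep '[[[0,0,0,0,0,0,0.5],[0,0,0,0,0,0,0.7],[0,0,0,0,0,0,0.85],[0,0,0,0,0,0,0.85],[0,0,0,0,0,0,0.85]]]' >/dev/null; python3 -m creep '[[[0,0,0,0.002,0.02,0.008,0.85],[0,0,0,0.004,0.06,0.022,0.85],[0,0,0,0.009,0.11,0.04,0.9],[0,0,0,0.013,0.15,0.055,1],[0,0,0,0.016,0.2,0.08,1]]]' 
python3 -m creep '[[[0,0,0,0,0.01,0.03,1],[0,0,0,0,0.03,0.08,1],[0,0,0,0,0.05,0.13,1],[0,0,0,0,0.07,0.18,1],[0,0,0,0,0.08,0.22,1]]]' 
python3 -c "
from go import *
to([.466,.2135,.16],pose(-32,-20,1))
sim([.466,.2135,.16],pose(-32,-20,1),6)
from h import snap; snap('scene','s4.png',(60,140,330,340),2.9)"
```

```text
t: 13.63
ee_pos: [0.5749, -0.3245, 0.1003]
tcp_rot: [-179.2, 70.1, 85.7]
wrist_force: [0.2, 0.5, 1.2]
grip_width: 0.0877
finger_force: 0.0
t: 14.05
ee_pos: [0.5761, -0.2753, 0.2343]
tcp_rot: [-179.7, 70.0, 85.4]
wrist_force: [0.5, 0.0, 0.0]
grip_width: 0.0878
finger_force: 0.0
from [ 0.576 -0.275  0.234] to [0.46  0.217 0.142] rpy [180. -20. 148.] calls 4 turn [0.233 0.116 0.136] shift [-0.0482  0.2051 -0.0384]
0.00 err 0.0 0.0 m 28 [-12  43   3 101  65  81 -54] wrist [0.61 0.06 0.36] z [-0.08 -0.94 -0.34]
0.17 err 0.0 0.0 m 32 [-12  35  -5 106  58  76 -43] wrist [0.56 0.11 0.42] z [-0.01 -0.83 -0.55]
0.33 err 0.0 0.0 m 30 [ -9  29 -12 108  49  71 -30] wrist [0.53 0.13 0.47] z [ 0.02 -0.67 -0.74]
0.50 err 0.0 0.0 m 30 [ -5  25 -19 107  38  66 -15] wrist [0.52 0.14 0.51] z [ 0.   -0.47 -0.88]
0.67 err 0.0 0.0 m 31 [  1  26 -27 106  26  63   0] wrist [0.52 0.14 0.52] z [-0.06 -0.25 -0.97]
0.83 err 0.0 0.0 m 34 [  7  30 -35 104  15  62  14] wrist [0.54 0.14 0.52] z [-0.16 -0.02 -0.99]
1.00 err 0.0 0.0 m 31 [ 10  37 -42 100   7  61  27] wrist [0.57 0.15 0.48] z [-0.29  0.18 -0.94]
```

View pics/s4.png

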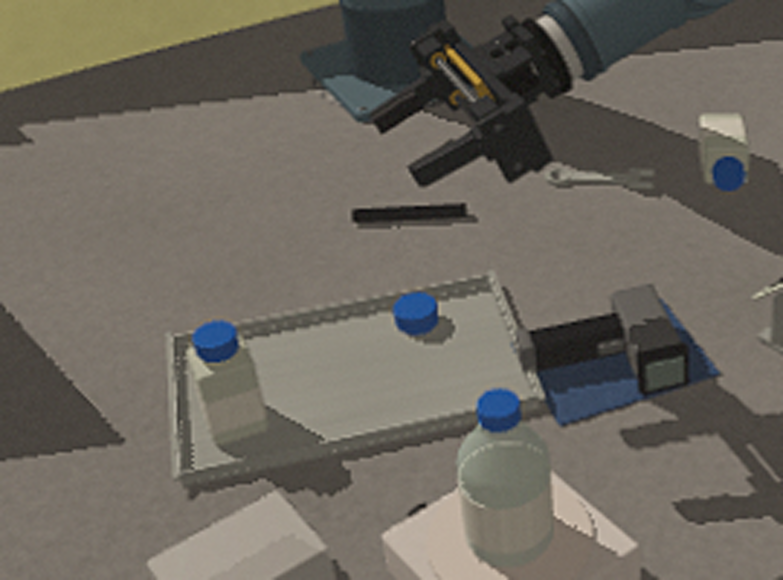

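```bash
for i in 1 2 3 4; do python3 -m creep '[[[0.04,0.02,0.025,-0.008,0.04,0,1],[0.09,0.045,0.05,-0.018,0.08,0,1],[0.14,0.07,0.08,-0.029,0.12,-0.01,1],[0.185,0.09,0.11,-0.038,0.16,-0.02,1],[0.233,0.116,0.136,-0.048,0.205,-0.038,1]]]' >/dev/null; done
python3 -m creep '[[[0,0,0,0,0,0,1],[0,0,0,0,0,-0.03,1],[0,0,0,0,0,-0.05,1],[0,0,0,0,0,-0.07,1],[0,0,0,0,0,-0.08,1]]]' >/dev/null
python3 -c "
from go import *;st()
to([.466,.2135,.026],pose(-32,-20,1))"
```

```text
16.1833 [0.4593 0.2133 0.0918] [-179.79  -19.8   148.03] F [-0.1  0.3 -0.5] w 0.0885 0.0 q [  7.7  39.9 -37.3 102.1   7.9  56.   28. ]
from [0.459 0.213 0.092] to [0.46  0.217 0.008] rpy [180. -20. 148.] calls 1 turn [ 0.003  0.001 -0.001] shift [ 0.0019  0.006  -0.1395]
```

```bash
python3 -m creep '[[[0,0,0,0,0,-0.03,1],[0,0,0,0,0.003,-0.07,1],[0,0,0,0.001,0.005,-0.1,1],[0,0,0,0.002,0.006,-0.125,1],[0,0,0,0.002,0.006,-0.1385,1]]]' >/dev/null; python3 -m creep '[[[0,0,0,0,0,0,1],[0,0,0,0,0,0,0.4],[0,0,0,0,0,0,0.4],[0,0,0,0,0,0,0.4],[0,0,0,0,0,0,0.4]]]' 30;python3 -m creep '[[[0,0,0,0,0,0,0.4],[0,0,0,0,0,0,0.4],[0,0,0,0,0,0,0.4],[0,0,0,0,0,0,0.4],[0,0,0,0,0,0,0.4]]]' 30
 python3 -m creep '[[[0,0,0,0,0,0.01,0.4],[0,0,0,0,0,0.03,0.4],[0,0,0,0,0,0.06,0.4],[0,0,0,0,0,0.1,0.4],[0,0,0,0,0,0.15,0.4]]]'
 python3 -m creep '[[[0,0,0,0,0,0.03,0.4],[0,0,0,0,0,0.06,0.4],[0,0,0,0,0,0.1,0.4],[0,0,0,0,0,0.14,0.4],[0,0,0,0,0,0.17,0.4]]]' >/dev/null; python3 -c "
from go import *;st()
g=tray(.035,-.025)+[0,0,.20]
to(g,pose(-97,70,1));sim(g,pose(-97,70,1),6)"
```

```text
t: 17.02
ee_pos: [0.4621, 0.2177, 0.0108]
tcp_rot: [-180.0, -19.7, 148.1]
wrist_force: [0.2, -0.2, -0.4]
grip_width: 0.0635
finger_force: 0.0
t: 17.43
ee_pos: [0.4616, 0.2174, 0.0104]
tcp_rot: [-179.9, -19.8, 148.1]
wrist_force: [0.5, -1.8, 5.8]
grip_width: 0.0518
finger_force: 30.0
t: 17.85
ee_pos: [0.4603, 0.2172, 0.1005]
tcp_rot: [-179.8, -19.9, 148.0]
wrist_force: [-0.6, 0.1, -2.8]
grip_width: 0.0514
finger_force: 29.9
18.2667 [0.4615 0.218  0.2045] [179.99 -19.72 148.12] F [ 0.3 -0.2 -0.5] w 0.0518 29.94104415178299 q [ 10.   31.6 -40.8  97.6   3.3  67.7  28.5]
from [0.461 0.218 0.205] to [ 0.586 -0.363  0.194] rpy [180.  70.  83.] calls 4 turn [-0.235 -0.112 -0.141] shift [ 0.052  -0.2422 -0.0046]
0.00 err 0.0 0.0 m 32 [ 10  32 -41  98   3  68  28] wrist [0.57 0.15 0.55] z [-0.29  0.18 -0.94]
0.17 err 0.0 0.0 m 36 [  8  26 -34 101  13  67  17] wrist [0.54 0.13 0.56] z [-0.16 -0.03 -0.99]
0.33 err 0.0 0.0 m 33 [  5  24 -28 105  25  66   4] wrist [0.53 0.12 0.55] z [-0.07 -0.25 -0.97]
0.50 err 0.0 0.0 m 30 [  1  25 -21 107  39  67 -12] wrist [0.53 0.1  0.52] z [-0.01 -0.48 -0.88]
0.67 err 0.0 0.0 m 30 [ -3  30 -13 107  52  69 -28] wrist [0.54 0.08 0.46] z [-0.   -0.68 -0.74]
0.83 err 0.0 0.0 m 33 [ -4  38  -5 105  63  72 -43] wrist [0.58 0.04 0.4 ] z [-0.04 -0.83 -0.55]
1.00 err 0.0 0.0 m 32 [ -4  48   3  98  70  77 -55] wrist [ 0.63 -0.02  0.32] z [-0.11 -0.93 -0.34]
```

```bash
for i in 1 2 3 4; do python3 -m creep '[[[-0.045,-0.02,-0.03,0.01,-0.045,0,0.4],[-0.09,-0.045,-0.055,0.02,-0.09,0,0.4],[-0.14,-0.07,-0.085,0.031,-0.14,0,0.4],[-0.19,-0.09,-0.115,0.042,-0.19,0,0.4],[-0.235,-0.112,-0.141,0.052,-0.242,0,0.4]]]' >/dev/null; done
python3 -m creep '[[[0,0,0,0,0,-0.04,0.4],[0,0,0,0,0,-0.09,0.4],[0,0,0,0,0,-0.14,0.4],[0,0,0,0,0,-0.18,0.4],[0,0,0,0,0,-0.2,0.4]]]' >/dev/null;python3 -m creep '[[[0,0,0,0,0,-0.001,0.4],[0,0,0,0,0,-0.002,0.4],[0,0,0,0,0,-0.0033,0.4],[0,0,0,0,0,-0.0033,0.4],[0,0,0,0,0,-0.0033,0.4]]]' >/dev/null
python3 -c "
from go import *;st()
g=tray(.035,-.025)+[0,0,.066]
to(g,pose(-97,70,1))
from h import snap; snap('scene','s5.png',(60,140,330,340),2.9)"
```

```text
20.7667 [ 0.5868 -0.3633  0.0815] [179.74  69.85  82.59] F [ 0.1  0.3 -1.8] w 0.0514 29.943027198314667 q [ -5.   59.3   4.7  95.2  70.4  72.6 -62.9]
from [ 0.587 -0.363  0.081] to [ 0.586 -0.363  0.06 ] rpy [180.  70.  83.] calls 1 turn [-0.002  0.001  0.002] shift [-0.001   0.0001 -0.0366]
```

View pics/s5.png

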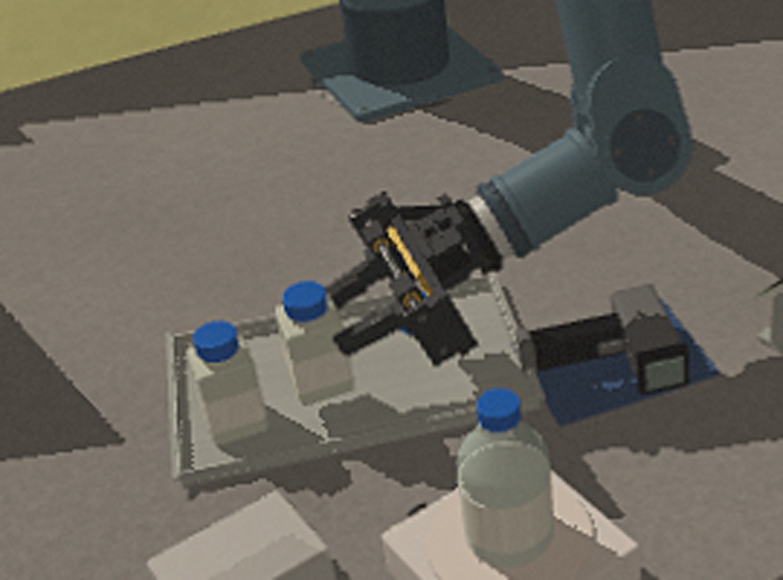

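```bash
python3 -m creep '[[[0,0,0,0,0,-0.01,0.4],[0,0,0,0,0,-0.02,0.4],[0,0,0,0,0,-0.03,0.4],[0,0,0,0,0,-0.035,0.4],[0,0,0,0,0,-0.035,0.4]]]' | egrep 'ee|wr'
for i in 1 2 3 4; do python3 -c "
from station import get_state; import sys
s=get_state(); print(s['wrist_force'][2]); sys.exit(s['wrist_force'][2]>2)" && python3 -m creep '[[[0,0,0,0,0,-0.001,0.4],[0,0,0,0,0,-0.002,0.4],[0,0,0,0,0,-0.0025,0.4],[0,0,0,0,0,-0.0025,0.4],[0,0,0,0,0,-0.0025,0.4]]]' | egrep 'ee|wr'; done
```

```text
ee_pos: [0.5856, -0.363, 0.0577]
wrist_force: [-0.4, -1.2, -1.8]
-1.8054771508129048
-1.8054771508129048
-1.8054771508129048
-1.8054771508129048False
False
False
False
```

```bash
for i in 1 2 3 4 5; do python3 -c "
from station import get_state; import sys
sys.exit(int(get_state()['wrist_force'][2]>2))" && python3 -m creep '[[[0,0,0,0,0,-0.001,0.4],[0,0,0,0,0,-0.002,0.4],[0,0,0,0,0,-0.0025,0.4],[0,0,0,0,0,-0.0025,0.4],[0,0,0,0,0,-0.0025,0.4]]]' | egrep 'ee|wr'; done
```

```text
ee_pos: [0.5863, -0.3632, 0.0577]
wrist_force: [-0.1, -1.0, -2.1]
ee_pos: [0.5862, -0.3632, 0.0559]
wrist_force: [-0.1, 0.4, -3.4]
ee_pos: [0.5862, -0.3631, 0.0556]
wrist_force: [-2.7, 3.8, 4.6]
```

```bash
python3 -m creep '[[[0,0,0,0,0,0,0.5],[0,0,0,0,0,0,0.7],[0,0,0,0,0,0,0.85],[0,0,0,0,0,0,0.85],[0,0,0,0,0,0,0.85]]]' >/dev/null; python3 -m creep '[[[0,0,0,0.002,0.02,0.008,0.85],[0,0,0,0.005,0.06,0.022,0.85],[0,0,0,0.012,0.11,0.04,0.9],[0,0,0,0.017,0.15,0.06,0.9],[0,0,0,0.02,0.18,0.09,0.9]]]' 
python3 -m creep '[[[0,0,0,0,0,0.05,1],[0,0,0,0,0,0.1,1],[0,0,0,0,0,0.15,1],[0,0,0,0,0,0.2,0.5],[0,0,0,0,0,0.25,0]]]' 
python3 -c "
from h import snap; snap('scene','s6.png',(60,130,440,340),2.1);snap('top','t6.png',(65,135,195,270),4.4)"
```

```text
t: 23.32
ee_pos: [0.5986, -0.2512, 0.1077]
tcp_rot: [-179.6, 69.7, 83.4]
wrist_force: [-0.8, -0.4, -0.4]
grip_width: 0.0792
finger_force: 0.0
t: 23.73
ee_pos: [0.5981, -0.2542, 0.2601]
tcp_rot: [-179.8, 69.8, 83.0]
wrist_force: [0.2, 0.0, 1.0]
grip_width: 0.0773
finger_force: 0.0
```

View pics/s6.png

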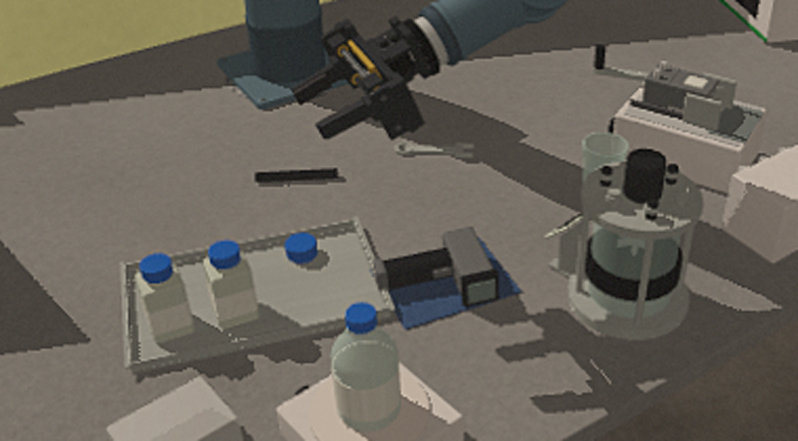

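View pics/t6.png

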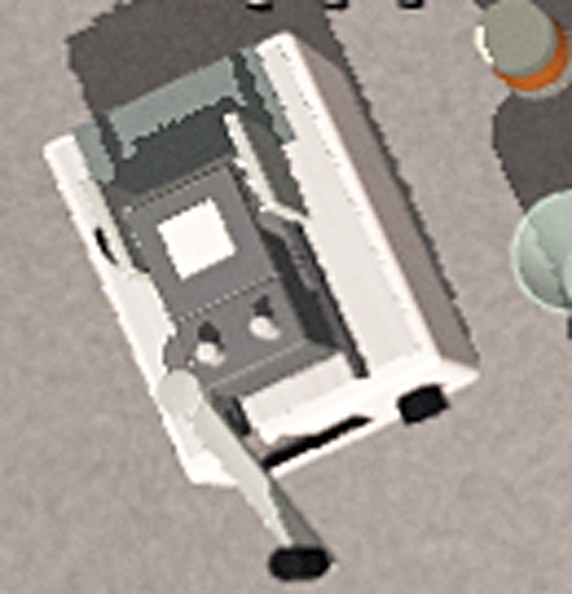

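```bash
python3 - <<'E'
from h import *
c=lambda *p:[(65+u/4.4,135+v/4.4) for u,v in p]
s=lambda *p:[(60+u/2.1,130+v/2.1) for u,v in p]
def show(n,P): print(n,P[:,:2].round(3).tolist())
show('deck bl br fl fr',px2w('top',c((45,148),(287,35),(195,484),(440,365)),.085))
show('cass back top edge',px2w('top',c((195,388),(304,340)),.137))
show('cass back bottom edge',px2w('top',c((212,400),(338,352)),.087))
show('pivot',px2w('top',c((182,388)),.13))
show('knob top/bot',np.r_[px2w('top',c((288,564)),.145),px2w('top',c((313,562)),.105)])
show('scene knob top, bottom',np.r_[px2w('scene',s((599,47)),.145),px2w('scene',s((600,66)),.105)])
E
```

```text
deck bl br fl fr [[0.694, 0.528], [0.757, 0.397], [0.509, 0.438], [0.572, 0.309]]
cass back top edge [[0.556, 0.417], [0.58, 0.363]]
cass back bottom edge [[0.554, 0.43], [0.579, 0.363]]
pivot [[0.557, 0.427]]
knob top/bot [[0.466, 0.364], [0.467, 0.366]]
scene knob top, bottom [[0.474, 0.359], [0.47, 0.369]]
```

```bash
cat >> go.py <<'E'
PY=25.8
def pump(x,y,z): 
    v=R.from_euler('z',PY,degrees=True).apply([x,y,0]); return np.array([.624,.4137,z])+v
E
python3 -c "
from go import *;st()
r=down(25.8)
to(pump(-.115,-.008,.25),r,off=0)
sim(pump(-.115,-.008,.25),r,6,off=0)"
```

```text
23.8333 [ 0.6    -0.2545  0.2637] [178.78  69.78  81.71] F [1.  0.  0.3] w 0.0689 0.0 q [-12.   43.    1.   94.6  62.7  86.3 -50.3]
from [ 0.6   -0.255  0.264] to [0.524 0.356 0.25 ] rpy [180.    0.   25.8] calls 4 turn [ 0.164 -0.116 -0.137] shift [-0.0317  0.2546 -0.0057]
0.00 err 0.0 0.0 m 23 [-12  43   1  94  63  87 -50] wrist [0.64 0.08 0.39] z [-0.11 -0.93 -0.35]
0.17 err 0.0 0.0 m 18 [-15  41  -3  89  49  91 -55] wrist [0.66 0.15 0.45] z [-0.19 -0.84 -0.52]
0.33 err 0.0 0.0 m 16 [-17  38  -6  84  38  93 -63] wrist [0.66 0.2  0.5 ] z [-0.23 -0.7  -0.67]
0.50 err 0.0 0.0 m 17 [-19  36  -9  82  27  92 -73] wrist [0.64 0.25 0.55] z [-0.23 -0.54 -0.81]
0.67 err 0.0 0.0 m 22 [-21  33 -11  82  18  87 -84] wrist [0.62 0.28 0.59] z [-0.19 -0.36 -0.91]
0.83 err 0.0 0.0 m 31 [-24  30 -13  84  11  78 -96] wrist [0.58 0.32 0.61] z [-0.11 -0.18 -0.98]
1.00 err 0.0 0.0 m 43 [ -28   28  -15   87    7   66 -108] wrist [0.52 0.36 0.61] z [ 0. -0. -1.]
```

```bash
for i in 1 2 3 4; do python3 -m creep '[[[0.03,-0.02,-0.025,-0.006,0.05,0,0],[0.065,-0.045,-0.055,-0.012,0.1,0,0],[0.1,-0.07,-0.08,-0.02,0.15,0,0],[0.13,-0.09,-0.11,-0.026,0.2,0,0],[0.164,-0.116,-0.137,-0.032,0.2546,-0.005,0]]]' >/dev/null; done
python3 -m creep '[[[0,0,0,0,0,0,0],[0,0,0,0,0,-0.02,0],[0,0,0,0,0,-0.05,0],[0,0,0,0,0,-0.08,0],[0,0,0,0,0,-0.1,0]]]' >/dev/null
python3 -c "
from go import *;st()
r=down(25.8)
to(pump(-.115,-.008,.105),r,off=0)
from h import snap; snap('top','t7.png',(65,135,225,270),4.4)"
```

```text
25.9167 [0.5209 0.3535 0.1835] [-179.87    0.4    26.29] F [-0.3 -0.5 -0.5] w 0.0003 0.0 q [ -28.    31.   -14.5   91.5    8.4   58.9 -108.5]
from [0.521 0.354 0.183] to [0.524 0.356 0.105] rpy [180.    0.   25.8] calls 1 turn [ 0.001 -0.005 -0.005] shift [ 0.0051  0.0048 -0.1308]
```

View pics/t7.png

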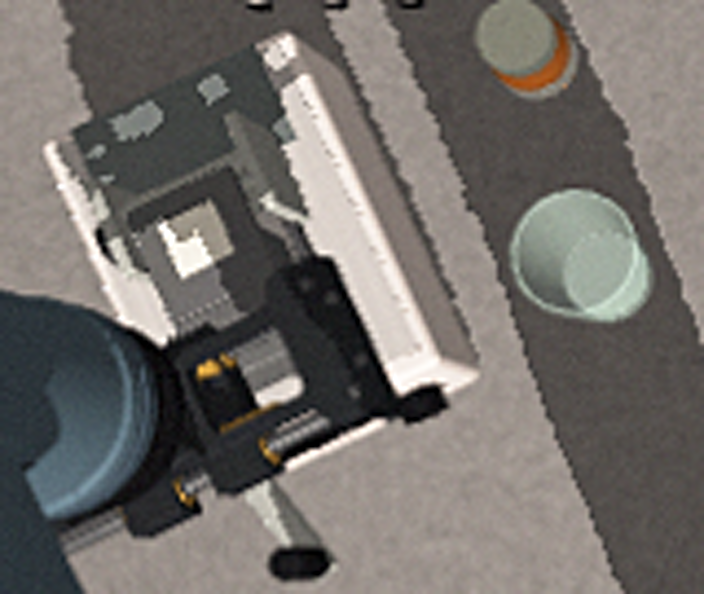

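```bash
python3 -m creep '[[[0,0,0,0,0,-0.03,0],[0,0,0,0.003,0.003,-0.06,0],[0,0,0,0.005,0.005,-0.09,0],[0,0,0,0.005,0.005,-0.115,0],[0,0,-0.004,0.005,0.005,-0.13,0]]]' |egrep 'ee|wr'
python3 -m creep '[[[0,0,0,0.01,0.005,0,0],[0,0,0,0.02,0.01,0,0],[0,0,0,0.03,0.015,0,0],[0,0,0,0.04,0.019,0,0],[0,0,0,0.05,0.024,0,0]]]' |egrep 'ee|wr'
for i in 1 2 3 4 5; do python3 -c "
from station import get_state; import sys
f=get_state()['wrist_force'];sys.exit(int((f[0]**2+f[1]**2)**.5>9))" && python3 -m creep '[[[0,0,0,0.003,0.0013,0,0],[0,0,0,0.005,0.0024,0,0],[0,0,0,0.008,0.004,0,0],[0,0,0,0.01,0.005,0,0],[0,0,0,0.012,0.006,0,0]]]' |egrep 'ee|wr'; done
python3 -c "
from go import *
s=get_state();v=R.from_euler('z',-PY,degrees=True).apply(np.array(s['ee_pos'])-[.624,.4137,0]);print(v)"
```

```text
ee_pos: [0.524, 0.3575, 0.1065]
wrist_force: [-0.7, -0.5, -0.6]
ee_pos: [0.5559, 0.3738, 0.1095]
wrist_force: [0.5, 0.4, -0.8]
ee_pos: [0.5615, 0.3769, 0.1085]
wrist_force: [-0.3, 0.3, 0.4]
ee_pos: [0.5689, 0.3805, 0.1085]
wrist_force: [-0.4, -0.1, 0.1]
ee_pos: [0.5761, 0.3842, 0.1085]
wrist_force: [-0.6, -0.5, 0.3]
ee_pos: [0.5834, 0.3878, 0.1085]
wrist_force: [0.6, 0.3, -0.1]
ee_pos: [0.5905, 0.3913, 0.1085]
wrist_force: [0.0, -0.3, -0.2]
[-0.0398792  -0.00560123  0.10846299]
```

```bash
for i in 1 2 3 4 5; do python3 -c "
from station import get_state; import sys
f=get_state()['wrist_force'];sys.exit(int((f[0]**2+f[1]**2)**.5>9))" && python3 -m creep '[[[0,0,0,0.003,0.0013,0,0],[0,0,0,0.005,0.0024,0,0],[0,0,0,0.007,0.0034,0,0],[0,0,0,0.007,0.0034,0,0],[0,0,0,0.007,0.0034,0,0]]]' |egrep 'ee|wr'; done; python3 -c "
from h import snap; snap('scene','s8.png',(320,110,440,210),6);snap('top','t8.png',(65,135,225,270),4.4)"
```

```text
ee_pos: [0.5946, 0.3933, 0.1084]
wrist_force: [-0.1, -0.5, 0.6]
ee_pos: [0.5988, 0.3954, 0.1084]
wrist_force: [-0.3, -0.3, 0.0]
ee_pos: [0.6031, 0.3974, 0.1085]
wrist_force: [-0.7, -0.4, -0.4]
ee_pos: [0.6073, 0.3994, 0.1084]
wrist_force: [-0.1, -0.1, 0.4]
ee_pos: [0.6115, 0.4015, 0.1085]
wrist_force: [1.1, 0.1, 0.4]
```

View pics/s8.png

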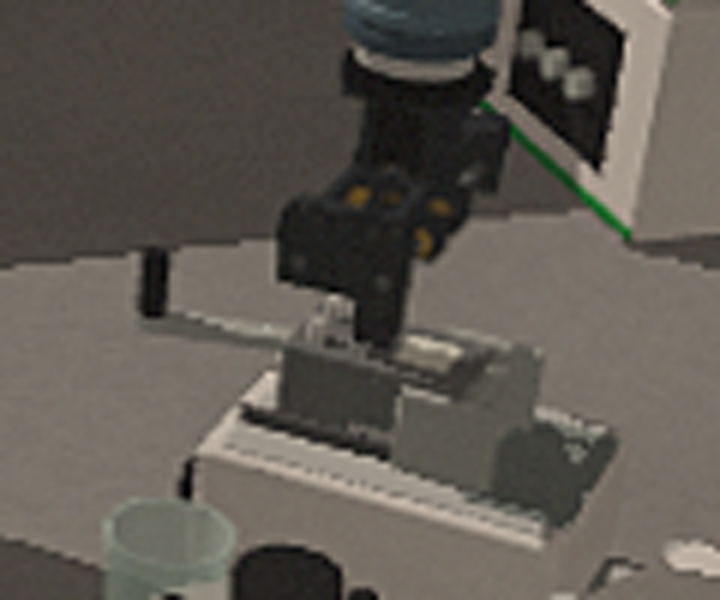

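```bash
python3 - <<'E'
from go import *
from h import *
loc=lambda P:R.from_euler('z',-PY,degrees=True).apply(P-[.624,.4137,0]).round(4)
s=[(320+u/6,110+v/6) for u,v in((285,347),(397,388),(380,342),(150,250))]
for z in (.137,.112,.1085,.145): print(z,loc(px2w('scene',s,z)).tolist())
x=get_state()['ee_pos'];print('tcp px crop',(w2px('scene',[x])-[320,110])*6, loc(np.array(x)))
E
```

```text
0.137 [[-0.0551, -0.0362, 0.137], [0.0139, -0.0485, 0.137], [-0.0115, -0.0029, 0.137], [-0.1673, 0.0363, 0.137]]
0.112 [[-0.0695, 0.0092, 0.112], [0.002, -0.0035, 0.112], [-0.0243, 0.0437, 0.112], [-0.1858, 0.0844, 0.112]]
0.1085 [[-0.0715, 0.0156, 0.1085], [0.0004, 0.0028, 0.1085], [-0.0261, 0.0502, 0.1085], [-0.1884, 0.0911, 0.1085]]
0.145 [[-0.0505, -0.0507, 0.145], [0.0176, -0.0629, 0.145], [-0.0075, -0.0178, 0.145], [-0.1614, 0.021, 0.145]]
tcp px crop [[363.1866214  386.52550269]] [-0.0167 -0.0055  0.1085]
```

View pics/t8.png

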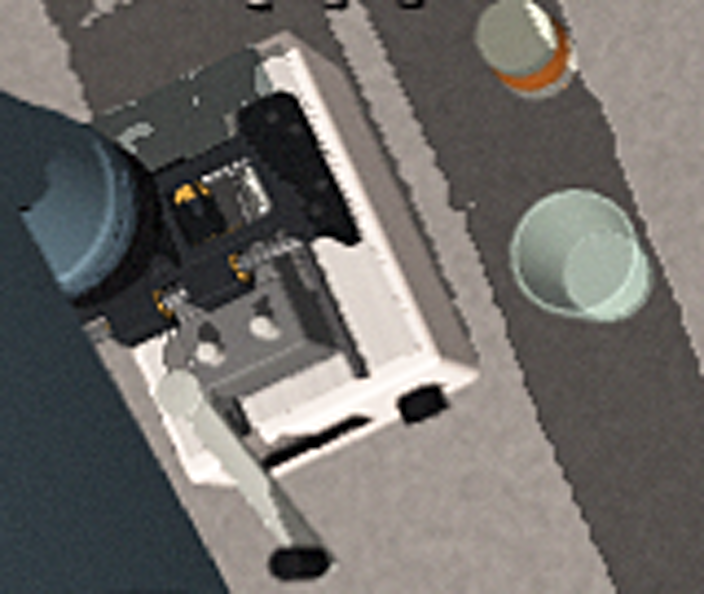

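```bash
python3 - <<'E'
from go import *
from h import *
W=lambda x,y,z:pump(x,y,z)
f=lambda n,P,o,k:((w2px(n,P)-o)*k).round(0).tolist()
x=np.array(get_state()['ee_pos']); Rr=R.from_euler('xyz',get_state()['tcp_rot'],degrees=True)
B=[x+Rr.apply([a,b,-.064]) for a,b in((.0375,.0935),(-.0375,.0935),(-.0375,-.0935),(.0375,-.0935))]+[x]+[x+Rr.apply([0,0,-.03])]
print('scene body corners, tcp, tcp+30',f('scene',B,[320,110],6))
print('top',f('top',B,[65,135],4.4))
C=[W(-.059,s,z) for z in(.087,.137) for s in(-.03,.03)]
print('cassette back @-59 scene',f('scene',C,[320,110],6),'top',f('top',C,[65,135],4.4))
C=[W(-.027,s,z) for z in(.087,.137) for s in(-.03,.03)]
print('cassette back @-27 scene',f('scene',C,[320,110],6),'top',f('top',C,[65,135],4.4))
im=np.load('pics/last_scene.npy');save(im,'s8b.png',(350,140,410,190),12)
E
```

```text
scene body corners, tcp, tcp+30 [[388.0, 374.0], [252.0, 338.0], [369.0, 206.0], [494.0, 236.0], [363.0, 387.0], [370.0, 339.0]]
top [[342.0, 120.0], [404.0, 252.0], [55.0, 421.0], [-4.0, 286.0], [253.0, 288.0], [229.0, 280.0]]
cassette back @-59 scene [[273.0, 419.0], [310.0, 375.0], [282.0, 341.0], [320.0, 298.0]] top [[343.0, 343.0], [241.0, 393.0], [307.0, 332.0], [200.0, 384.0]]
cassette back @-27 scene [[326.0, 434.0], [362.0, 389.0], [337.0, 355.0], [373.0, 312.0]] top [[318.0, 291.0], [217.0, 340.0], [282.0, 277.0], [175.0, 328.0]]
```

View pics/s8b.png

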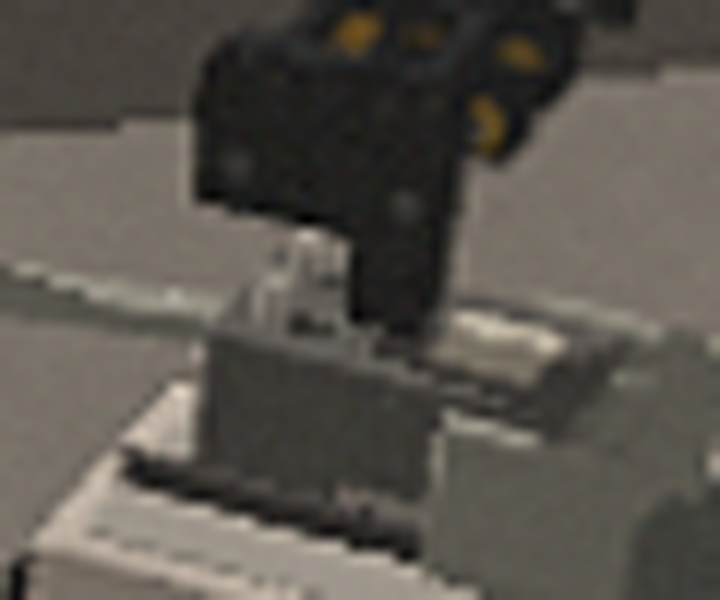

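```bash
python3 - <<'E'
from go import *
from h import *
x=np.array([.600,-.2545,.2637]);r=R.from_euler('xyz',[178.78,69.78,81.71],degrees=True)
for d in (0,-.01,-.02,-.03,-.04):
  print(d,[w2px('scene',[x+r.apply([0,b,d])])[0].round(1).tolist() for b in(-.05,0,.05)])
# dark pixel extents of gripper in s6 crop -> full px
im=cv2.imread('pics/s6.png'); g=cv2.resize(im,None,fx=1/2.1,fy=1/2.1).max(2)
sub=g[0:70,100:210]<55
ys,xs=np.nonzero(sub); 
for y in range(0,70,3):
  xx=xs[ys==y]; print(130+y, (160+xx.min(),160+xx.max()) if len(xx) else None, end=' ')
E
```

```text
0 [[187.9, 180.3], [193.6, 189.2], [199.8, 198.8]]
-0.01 [[191.3, 178.3], [197.1, 187.1], [203.4, 196.6]]
-0.02 [[194.6, 176.3], [200.6, 185.1], [207.0, 194.5]]
-0.03 [[198.0, 174.3], [204.1, 183.0], [210.6, 192.3]]
-0.04 [[201.4, 172.3], [207.6, 180.9], [214.2, 190.1]]
130 (np.int64(211), np.int64(211)) 133 (np.int64(212), np.int64(212)) 136 (np.int64(212), np.int64(212)) 139 (np.int64(209), np.int64(255)) 142 (np.int64(178), np.int64(269)) 145 (np.int64(179), np.int64(269)) 148 (np.int64(180), np.int64(263)) 151 (np.int64(181), np.int64(264)) 154 (np.int64(181), np.int64(266)) 157 (np.int64(182), np.int64(267)) 160 (np.int64(182), np.int64(268)) 163 (np.int64(182), np.int64(268)) 166 (np.int64(174), np.int64(263)) 169 (np.int64(190), np.int64(253)) 172 (np.int64(199), np.int64(253)) 175 (np.int64(200), np.int64(255)) 178 (np.int64(202), np.int64(257)) 181 (np.int64(229), np.int64(258)) 184 (np.int64(224), np.int64(259)) 187 (np.int64(218), np.int64(261)) 190 (np.int64(211), np.int64(259)) 193 (np.int64(213), np.int64(251)) 196 None 199 None
```

```bash
python3 -m creep '[[[0,0,0,-0.01,-0.005,0.005,0],[0,0,0,-0.04,-0.019,0.01,0],[0,0,0,-0.08,-0.039,0.01,0],[0,0,0,-0.12,-0.058,0.01,0],[0,0,0,-0.15,-0.0725,0.01,0]]]' |egrep 'ee|wr'
python3 -m creep '[[[0,0,0,0,0,0,0],[0,0,0,0,0,-0.02,0],[0,0,0,0,0,-0.04,0],[0,0,0,0,0,-0.055,0],[0,0,0,0,0,-0.065,0]]]' |egrep 'ee|wr'
python3 - <<'E'
from go import *
from h import *
s=get_state();x=np.array(s['ee_pos']);st();print('pump frame',R.from_euler('z',-PY,degrees=True).apply(x-[.624,.4137,0]).round(4))
im=grab_frame('scene');np.save('pics/p0.npy',im)
r=R.from_euler('xyz',s['tcp_rot'],degrees=True)
for d in(0,-.02,-.03,-.04):print(d,[w2px('scene',[x+r.apply([0,b,d])])[0].round(1).tolist() for b in(-.017,0,.017)])
g=im.max(2); 
for y in range(140,186,2):
  xx=np.nonzero(g[y,345:385]<45)[0]; print(y,(345+xx.min(),345+xx.max()) if len(xx) else None,end=' ')
E
```

```text
ee_pos: [0.5191, 0.3569, 0.1147]
wrist_force: [-0.0, -0.6, 0.3]
ee_pos: [0.5211, 0.3574, 0.0731]
wrist_force: [0.4, -0.4, -0.0]
31.9 [0.5211 0.3574 0.0731] [-179.78    0.27   25.95] F [ 0.4 -0.4 -0. ] w 0.0001 0.0 q [ -29.2   38.8  -13.1   95.3   10.8   47.3 -110.9]
pump frame [-0.1171 -0.0059  0.0731]
0 [[353.8, 174.0], [352.0, 176.0], [350.1, 178.1]]
-0.02 [[354.3, 169.0], [352.5, 171.0], [350.6, 173.1]]
-0.03 [[354.6, 166.5], [352.8, 168.5], [350.9, 170.6]]
-0.04 [[354.9, 164.0], [353.0, 166.0], [351.1, 168.0]]
140 (np.int64(349), np.int64(373)) 142 (np.int64(347), np.int64(373)) 144 (np.int64(345), np.int64(372)) 146 (np.int64(345), np.int64(368)) 148 (np.int64(349), np.int64(367)) 150 (np.int64(345), np.int64(366)) 152 (np.int64(345), np.int64(363)) 154 (np.int64(345), np.int64(362)) 156 (np.int64(345), np.int64(358)) 158 (np.int64(345), np.int64(358)) 160 (np.int64(345), np.int64(358)) 162 (np.int64(345), np.int64(357)) 164 (np.int64(350), np.int64(357)) 166 (np.int64(350), np.int64(357)) 168 (np.int64(350), np.int64(355)) 170 None 172 None 174 None 176 None 178 None 180 (np.int64(363), np.int64(366)) 182 None 184 (np.int64(377), np.int64(384))
```

```bash

python3 -m creep '[[[0,0,0,0.01,0.005,0,0],[0,0,0,0.02,0.01,0,0],[0,0,0,0.03,0.015,0,0],[0,0,0,0.04,0.019,0,0],[0,0,0,0.045,0.022,0,0]]]' |egrep 'ee|wr'
for i in 1 2 3 4 5 6 7 8 9 10; do python3 -c "
from station import get_state; import sys
f=get_state()['wrist_force'];sys.exit(int((f[0]**2+f[1]**2)**.5>10))" && python3 -m creep '[[[0,0,0,0.0025,0.0012,0,0],[0,0,0,0.005,0.0024,0,0],[0,0,0,0.009,0.0044,0,0],[0,0,0,0.012,0.006,0,0],[0,0,0,0.012,0.006,0,0]]]' |egrep 'ee|wr'; done
python3 -c "
from go import *
s=get_state();v=R.from_euler('z',-PY,degrees=True).apply(np.array(s['ee_pos'])-[.624,.4137,0]);print(v)"
```

```text
ee_pos: [0.55, 0.3717, 0.076]
wrist_force: [-0.5, 0.4, -0.3]
ee_pos: [0.5559, 0.3749, 0.0756]
wrist_force: [-1.0, -0.3, -0.1]
ee_pos: [0.5629, 0.3783, 0.0755]
wrist_force: [-0.5, -0.8, 0.3]
ee_pos: [0.5706, 0.382, 0.0754]
wrist_force: [-1.2, 0.3, 0.6]
ee_pos: [0.5778, 0.3856, 0.0754]
wrist_force: [-0.4, -1.5, -1.1]
ee_pos: [0.5816, 0.3875, 0.0754]
wrist_force: [-10.4, -7.2, 9.1]
[-0.04958177 -0.00509767  0.07537478]
```

```bash
python3 -m creep '[[[0,0,0,0.002,0.001,0,0],[0,0,0,0.003,0.0015,0,0],[0,0,0,0.003,0.0015,0,0],[0,0,0,0.003,0.0015,0,0],[0,0,0,0.003,0.0015,0,0]]]' |egrep 'ee|wr'
python3 -m creep '[[[0,0,0,-0.01,-0.005,0,0],[0,0,0,-0.03,-0.015,0,0],[0,0,0,-0.06,-0.03,0,0],[0,0,0,-0.09,-0.044,0,0],[0,0,0,-0.12,-0.058,0,0]]]' |egrep 'ee|wr'
python3 - <<'E'
from go import *
from h import *
a=np.load('pics/p0.npy');b=grab_frame('scene');np.save('pics/p1.npy',b)
ga,gb=[cv2.cvtColor(i,cv2.COLOR_RGB2GRAY) for i in(a,b)]
f=lambda P:w2px('scene',[P])[0]
print('predicted shift of 32mm at cassette',f(pump(.002,0,.137))-f(pump(-.03,0,.137)))
for n,(x0,y0,x1,y1) in {'label':(382,160,400,174),'back end':(366,158,384,185),'label2':(378,158,396,172)}.items():
  T=ga[y0:y1,x0:x1]; S=gb[y0-12:y1+14,x0-12:x1+24]
  m=cv2.matchTemplate(S,T,cv2.TM_CCOEFF_NORMED); _,v,_,l=cv2.minMaxLoc(m); print(n,v,l[0]-12,l[1]-12)
# top view: white label centroid
t=grab_frame('top');np.save('pics/tp1.npy',t)
o=cv2.imread('pics/t6.png')[:,:,::-1];o=cv2.resize(o,(130,135),interpolation=cv2.INTER_AREA)
T=cv2.cvtColor(o,cv2.COLOR_RGB2GRAY)[35:92,25:78]; G=cv2.cvtColor(t,cv2.COLOR_RGB2GRAY)
G2=G[135:270,65:195]; m=cv2.matchTemplate(G2[0:110,0:110],T[0:28],cv2.TM_CCOEFF_NORMED);_,v,_,l=cv2.minMaxLoc(m);print('top',v,l,'orig (25,35)')
g=lambda P:w2px('top',[P])[0]; print('pred top shift',g(pump(.002,0,.137))-g(pump(-.03,0,.137)))
E
```

```text
ee_pos: [0.5815, 0.3875, 0.0753]
wrist_force: [-15.8, -10.8, 14.2]
ee_pos: [0.5142, 0.3559, 0.0758]
wrist_force: [-0.8, 0.3, -0.9]
predicted shift of 32mm at cassette [9.10994249 2.36179546]
label 0.9734491109848022 7 2
back end 0.8288999199867249 7 2
label2 0.9778412580490112 7 2
top 0.6537343859672546 (21, 25) orig (25,35)
pred top shift [ -5.66863634 -12.47710178]
```

```bash
python3 - <<'E'
from go import *
from h import *
up=lambda i:cv2.resize(cv2.cvtColor(i,cv2.COLOR_RGB2GRAY),None,fx=6,fy=6,interpolation=cv2.INTER_CUBIC)
A=up(np.load('pics/p0.npy'));B=up(np.load('pics/p1.npy'))
for x0,y0,x1,y1 in((382,160,400,174),(378,158,396,172),(385,162,398,172)):
  T=A[y0*6:y1*6,x0*6:x1*6];S=B[(y0-5)*6:(y1+8)*6,(x0-5)*6:(x1+14)*6]
  _,v,_,l=cv2.minMaxLoc(cv2.matchTemplate(S,T,cv2.TM_CCOEFF_NORMED));print(v,l[0]/6-5,l[1]/6-5)
o=cv2.imread('pics/t6.png')[:,:,::-1]   # 4.4x crop from (65,135)
B=cv2.resize(np.load('pics/tp1.npy')[135:270,65:195],(o.shape[1],o.shape[0]),interpolation=cv2.INTER_CUBIC)
A,B=[cv2.cvtColor(np.ascontiguousarray(i),cv2.COLOR_RGB2GRAY) for i in(o,B)]
for u0,v0,u1,v1 in((150,190,245,290),(185,300,300,375)):
  T=A[v0:v1,u0:u1];_,v,_,l=cv2.minMaxLoc(cv2.matchTemplate(B[v0-100:v1+20,u0-60:u1+30],T,cv2.TM_CCOEFF_NORMED));d=np.array([l[0]-60,l[1]-100])/4.4
  c=np.array([[65+(u0+u1)/8.8,135+(v0+v1)/8.8]]); m=px2w('top',np.r_[c,c+d],.137);print(v,d,R.from_euler('z',-PY,degrees=True).apply(m[1]-m[0])*1000)
E
```

```text
0.9785208106040955 7.0 1.833333333333333
0.9830436706542969 7.0 1.833333333333333
0.9690948724746704 7.166666666666666 2.0
0.9442740082740784 [-4.09090909 -9.54545455] [24.4193415  -0.51378326  0.        ]
0.823526918888092 [ -4.31818182 -10.        ] [25.30678169 -0.44244972  0.        ]
```

```bash
python3 -m creep '[[[0,0,0,0.01,0.005,0.005,0],[0,0,0,0.03,0.015,0.012,0],[0,0,0,0.06,0.03,0.017,0],[0,0,0,0.085,0.041,0.017,0],[0,0,0,0.1,0.048,0.017,0]]]' |egrep 'ee|wr'
for i in 1 2 3 4 5 6 7 8; do python3 -c "
from station import get_state; import sys
f=get_state()['wrist_force'];sys.exit(int((f[0]**2+f[1]**2)**.5>24))" && python3 -m creep '[[[0,0,0,0.001,0.0005,0,0],[0,0,0,0.002,0.001,0,0],[0,0,0,0.004,0.002,0,0],[0,0,0,0.005,0.0025,0,0],[0,0,0,0.005,0.0025,0,0]]]' |egrep 'ee|wr'; done
python3 -c "
from go import *
from h import st;st()
s=get_state();v=R.from_euler('z',-PY,degrees=True).apply(np.array(s['ee_pos'])-[.624,.4137,0]);print(v)"
```

```text
ee_pos: [0.5782, 0.3858, 0.0867]
wrist_force: [0.7, -0.6, -0.4]
ee_pos: [0.577, 0.3856, 0.0858]
wrist_force: [0.9, -0.1, 0.2]
ee_pos: [0.5804, 0.3871, 0.0858]
wrist_force: [-0.0, -0.7, -0.3]
ee_pos: [0.5816, 0.3878, 0.0857]
wrist_force: [-4.7, -3.5, 5.5]
ee_pos: [0.5816, 0.3876, 0.0856]
wrist_force: [-15.7, -9.6, 14.9]
ee_pos: [0.5815, 0.3876, 0.0856]
wrist_force: [-25.2, -15.1, 22.8]
37.8833 [0.5815 0.3876 0.0856] [-179.91    1.18   26.  ] F [-25.2 -15.1  22.8] w 0.0003 14.728640913963318 q [ -29.2   44.2  -12.8   82.6   10.3   55.5 -108.5]
[-0.04965476 -0.00499037  0.08559249]
```

```bash
python3 -m creep '[[[0,0,0,-0.01,-0.005,0,0],[0,0,0,-0.03,-0.015,0,0],[0,0,0,-0.06,-0.03,0.05,0],[0,0,0,-0.09,-0.044,0.1,0.2],[0,0,0,-0.12,-0.05,0.15,0.45]]]' >/dev/null
python3 -m creep '[[[0,0,0.01,-0.02,0,0,0.45],[0,0,0.04,-0.04,0.005,0,0.45],[0,0,0.07,-0.06,0.008,0,0.45],[0,0,0.1,-0.07,0.01,0,0.45],[0,0,0.1,-0.075,0.012,0,0.45]]]' >/dev/null
python3 -c "
from go import *;st();to([.4665,.3645,.079],down(34.6),off=0)
from h import *
b=grab_frame('top');np.save('pics/tp2.npy',b)"
```

```text
38.7167 [0.4705 0.369  0.1747] [-179.74    0.26   35.24] F [ 0.   0.3 -0.5] w 0.0396 0.0 q [ -29.5   28.8  -17.4   96.9    9.6   56.  -105. ]
from [0.471 0.369 0.175] to [0.466 0.364 0.079] rpy [180.    0.   34.6] calls 1 turn [-0.001 -0.004 -0.007] shift [-0.0067 -0.0076 -0.1595]
```

```bash
python3 -m creep '[[[0,0,0,-0.003,-0.004,-0.02,0.45],[0,0,0,-0.006,-0.007,-0.05,0.45],[0,0,0,-0.0067,-0.0076,-0.075,0.45],[0,0,0,-0.0067,-0.0076,-0.09,0.45],[0,0,-0.005,-0.0067,-0.0076,-0.09,0.45]]]' |egrep 'ee|wr'
for i in 1 2 3 4; do python3 -c "
from station import get_state; import sys
f=get_state()['wrist_force'];sys.exit(int(f[2]>4))" && python3 -m creep '[[[0,0,0,0,0,-0.003,0.45],[0,0,0,0,0,-0.007,0.45],[0,0,0,0,0,-0.011,0.45],[0,0,0,0,0,-0.015,0.45],[0,0,0,0,0,-0.0175,0.45]]]' |egrep 'ee|wr'; done
```

```text
ee_pos: [0.4673, 0.363, 0.1192]
wrist_force: [0.4, -0.1, -1.1]
ee_pos: [0.4683, 0.3643, 0.1113]
wrist_force: [0.2, 0.1, -0.1]
ee_pos: [0.4681, 0.3641, 0.1003]
wrist_force: [-0.7, 0.3, 0.9]
ee_pos: [0.4681, 0.3641, 0.0898]
wrist_force: [0.3, 0.3, 1.1]
ee_pos: [0.4681, 0.3641, 0.0793]
wrist_force: [0.5, -0.4, 0.2]
```

```bash
python3 -m creep '[[[0,0,0,0,0,0,0.1],[0,0,0,0,0,0,0.1],[0,0,0,0,0,0,0.1],[0,0,0,0,0,0,0.1],[0,0,0,0,0,0,0.1]]]' 3
python3 - <<'E'
from go import *
th0=np.radians(9); piv=np.array([.557,.427]); L=.115
# arc waypoints in the world from a start angle to locked, using measured knob
s=get_state(); x=np.array(s['ee_pos'])[:2]; v=x-piv; print('radius',np.linalg.norm(v),'lever deg',np.degrees(np.arctan2(v[1],v[0]))+180-PY)
E
```

```text
t: 41.27
ee_pos: [0.4681, 0.3645, 0.0798]
tcp_rot: [-179.7, 0.1, 34.5]
wrist_force: [-0.4, 1.0, -0.2]
grip_width: 0.018
finger_force: 3.0
radius 0.10869404300214451 lever deg 9.281186457007532
```

```bash
python3 - <<'E'
import numpy as np
p=lambda t:np.array([.557,.427])+.111*np.array([np.cos(np.radians(205.8+t)),np.sin(np.radians(205.8+t))])
T=9.3+27*np.arange(4)
for i in range(3):
  a=p(T[i]) if i else np.array([.4681,.3645])
  print([[round(.06*(k+1),3)]+((p(T[i]+5.4*(k+1))-a)/.6).round(3).tolist() for k in range(5)])
E
```

```text
[[0.06, 0.007, -0.016], [0.12, 0.019, -0.029], [0.18, 0.032, -0.04], [0.24, 0.047, -0.05], [0.3, 0.062, -0.059]]
[[0.06, 0.016, -0.007], [0.12, 0.032, -0.013], [0.18, 0.049, -0.018], [0.24, 0.066, -0.02], [0.3, 0.084, -0.021]]
[[0.06, 0.017, 0.001], [0.12, 0.035, 0.003], [0.18, 0.052, 0.007], [0.24, 0.068, 0.012], [0.3, 0.084, 0.019]]
```

```bash
python3 -m creep '[[[0,0,0,0,0,0,0.3],[0,0,0.06,0.009,-0.016,0,0.3],[0,0,0.12,0.019,-0.029,0,0.3],[0,0,0.18,0.032,-0.04,0,0.3],[0,0,0.3,0.062,-0.059,0,0.3]]]' |egrep 'ee|wr'
python3 -m creep '[[[0,0,0.06,0.016,-0.007,0,0.3],[0,0,0.12,0.032,-0.013,0,0.3],[0,0,0.18,0.049,-0.018,0,0.3],[0,0,0.24,0.066,-0.02,0,0.3],[0,0,0.3,0.084,-0.021,0,0.3]]]' |egrep 'ee|wr'
python3 -m creep '[[[0,0,0.06,0.017,0.001,0,0.3],[0,0,0.12,0.035,0.003,0,0.3],[0,0,0.18,0.052,0.007,0,0.3],[0,0,0.24,0.06,0.01,0,0.3],[0,0,0.28,0.065,0.012,0,0.3]]]' 
python3 -c "
from go import *
st();s=get_state();x=np.array(s['ee_pos'])[:2];v=x-[.557,.427]; print('radius',np.linalg.norm(v),'lever deg',np.degrees(np.arctan2(v[1],v[0]))%360-180-PY)"
```

```text
ee_pos: [0.5032, 0.3305, 0.08]
wrist_force: [-0.9, 1.6, 0.5]
ee_pos: [0.5559, 0.316, 0.0798]
wrist_force: [-0.8, 1.6, 0.3]
t: 42.52
ee_pos: [0.5953, 0.3232, 0.0795]
tcp_rot: [-179.7, 0.1, 110.3]
wrist_force: [-1.5, 0.2, 0.3]
grip_width: 0.0268
finger_force: 0.5
42.5167 [0.5953 0.3232 0.0795] [-1.7974e+02  1.5000e-01  1.1031e+02] F [-1.5  0.2  0.3] w 0.0268 0.5140432063490152 q [-11.8  45.7 -32.3  86.7  27.6  56.  -31.7]
radius 0.11065307459595713 lever deg 84.43219653947138
```

```bash
for i in 1 2 3 4 5 6 7 8; do python3 -c "
from station import get_state; import sys
f=get_state()['wrist_force'];sys.exit(int((f[0]**2+f[1]**2)**.5>8))" && python3 -m creep '[[[0,0,0,0.001,0.0005,0,0.3],[0,0,0.01,0.003,0.0015,0,0.3],[0,0,0.01,0.005,0.0025,0,0.3],[0,0,0.01,0.005,0.0025,0,0.3],[0,0,0.01,0.005,0.0025,0,0.3]]]' |egrep 'ee|wr'; done
python3 -c "
from go import *
st();s=get_state();x=np.array(s['ee_pos'])[:2];v=x-[.557,.427]; print('radius',np.linalg.norm(v),'lever deg',np.degrees(np.arctan2(v[1],v[0]))%360-180-PY)"
```

```text
ee_pos: [0.5977, 0.3247, 0.0796]
wrist_force: [-0.5, -0.5, 0.3]
ee_pos: [0.601, 0.3267, 0.0798]
wrist_force: [-1.4, 0.7, 0.1]
ee_pos: [0.604, 0.3282, 0.0798]
wrist_force: [0.2, 0.1, 0.0]
ee_pos: [0.607, 0.3295, 0.0797]
wrist_force: [-0.8, 0.2, -0.7]
ee_pos: [0.61, 0.331, 0.0797]
wrist_force: [0.8, -0.4, -1.0]
ee_pos: [0.6116, 0.3319, 0.0796]
wrist_force: [-4.8, -3.4, 3.3]
ee_pos: [0.6144, 0.3335, 0.0795]
wrist_force: [-4.8, -3.8, 3.7]
ee_pos: [0.6172, 0.3352, 0.0795]
wrist_force: [-5.8, -3.1, 3.3]
45.85 [0.6172 0.3352 0.0795] [-1.7957e+02  1.4000e-01  1.1733e+02] F [-5.8 -3.1  3.3] w 0.0392 2.988073448650539 q [-11.9  48.3 -33.5  82.   28.9  58.8 -24.5]
radius 0.1097638486220171 lever deg 97.4586950325071
```

```bash
python3 -m creep '[[[0,0,0,-0.003,-0.0015,0,0.45],[0,0,0,-0.008,-0.004,0,0.45],[0,0,0,-0.013,-0.006,0,0.45],[0,0,0,-0.013,-0.006,0,0.45],[0,0,0,-0.013,-0.006,0,0.45]]]' 
python3 -m creep '[[[0,0,0,0,0,0.03,0.45],[0,0,0,0,0,0.07,0.45],[0,0,0,0,0,0.12,0.45],[0,0,0,0,0,0.18,0.45],[0,0,0,0,0,0.25,0.45]]]' |egrep 'ee|wr'
python3 -m creep '[[[0,0,0,0,-0.05,0.01,0.45],[0,0,0,0,-0.1,0.02,0.45],[0,0,0,0,-0.15,0.04,0.45],[0,0,0,0,-0.2,0.06,0.45],[0,0,0,0,-0.27,0.08,0.45]]]' |egrep 'ee|wr'
python3 -m creep '[[[0,0,0,0,-0.05,0.01,0.45],[0,0,0,0,-0.1,0.02,0.45],[0,0,0,-0.05,-0.15,0.02,0.45],[0,0,0,-0.1,-0.2,0.02,0.45],[0,0,0,-0.15,-0.27,0.02,0.45]]]' |egrep 'ee|wr'
python3 - <<'E'
from go import *
from h import *
t=grab_frame('top');np.save('pics/tp3.npy',t);save(t,'tp3.png',None,1)
sc=grab_frame('scene');np.save('pics/sc3.npy',sc);save(sc,'sc3.png',None,1)
# knob: dark blob near pump in top view
f=lambda P:w2px('top',[P])[0]
for th in(80,90):
  a=np.radians(205.8+th);k=np.array([.557,.427])+.115*np.array([np.cos(a),np.sin(a)]);print(th,'knob top px pred',f([*k,.145]),f([*k,.105]))
g=t.max(2)[135:270,65:200]; n,l,s,c=cv2.connectedComponentsWithStats((g<40).astype(np.uint8))
for i in range(1,n):
  if s[i,4]>12: print(s[i].tolist(),(c[i]+[65,135]).round(1))
E
```

```text
t: 46.27
ee_pos: [0.6111, 0.3318, 0.0798]
tcp_rot: [-179.8, 0.2, 117.3]
wrist_force: [-0.2, 0.8, 0.5]
grip_width: 0.0399
finger_force: 0.0
ee_pos: [0.6103, 0.3311, 0.2295]
wrist_force: [0.8, -0.4, -0.6]
ee_pos: [0.6105, 0.1726, 0.2777]
wrist_force: [0.5, -0.6, 0.7]
ee_pos: [0.5261, 0.0187, 0.2888]
wrist_force: [0.5, -0.8, 0.6]
80 knob top px pred [153.49093283 207.78709296] [159.22544483 209.99678158]
90 knob top px pred [150.55046677 199.56787456] [156.39441184 202.11189163]
[78, 63, 12, 8, 72] [148.4 201.4]
[91, 88, 10, 8, 57] [160.3 226.4]
[54, 95, 29, 13, 58] [132.8 236.3]
```

```bash
python3 - <<'E'
from go import *
from h import *
def ang(px,lab):
  w=px2w('top',[px],.125)[0][:2]; v=w-[.557,.427]; print(lab,w.round(3),'r',np.linalg.norm(v).round(4),'deg',(np.degrees(np.arctan2(v[1],v[0]))%360-180-PY).round(1))
ang((148.4,201.4),'now'); ang((65+300/4.4,135+563/4.4),'start')
# bar direction: light-grey bar pixels fit at z~.12 between pivot & knob
o=np.load('pics/tp3.npy'); save(o,'tp3c.png',(95,170,185,245),8)
E
```

```text
now [0.606 0.335] r 0.104 deg 92.3
start [0.466 0.365] r 0.1098 deg 8.4
```

```bash
python3 - <<'E'
from go import *
from h import *
x=np.array([.2587,-.5957,.2037]);r=R.from_euler('xyz',[-179.91,.01,23.48],degrees=True)
for d in(0,-.03,-.04): print(d,[w2px('scene',[x+r.apply([0,b,d])])[0].round(1).tolist() for b in(-.05,.05)])
o=cv2.cvtColor(cv2.imread('pics/c2.png'),cv2.COLOR_BGR2GRAY)
t=np.load('pics/tp3.npy');B=cv2.cvtColor(cv2.resize(t[120:290,255:505],(800,544),interpolation=cv2.INTER_CUBIC),cv2.COLOR_RGB2GRAY)
for n,(u0,v0,u1,v1) in {'scanner':(140,75,350,245),'mat':(115,95,200,250),'tray':(290,250,450,410)}.items():
  T=o[v0:v1,u0:u1];y0,x0=max(v0-60,0),max(u0-60,0)
  _,v,_,l=cv2.minMaxLoc(cv2.matchTemplate(B[y0:v1+60,x0:u1+60],T,cv2.TM_CCOEFF_NORMED));print(n,round(v,3),np.array(l)+[x0-u0,y0-v0])
st()
# predicted scanner outline in c2 px for hand check
r=R.from_euler('z',-16.7,degrees=True);O=np.array([.661,-.0977,.028])
for p in((72,25,24),(72,73,24),(-43,25,24),(-43,73,24),(15,-72,17),(-15,-72,17)):
  w=O+r.apply(np.array(p)/1000);print(p,((w2px('top',[w])[0]-[255,120])*3.2).round(0))
E
```

```text
0 [[52.1, 182.9], [21.2, 198.6]]
-0.03 [[49.3, 173.9], [17.9, 189.3]]
-0.04 [[48.3, 170.8], [16.7, 186.1]]
scanner 0.642 [-3 13]
mat 0.256 [-60   1]
tray 0.982 [0 0]
47.6167 [0.5249 0.0119 0.2885] [-179.52    0.37  116.79] F [ 0.4 -0.8  0.4] w 0.0397 0.0 q [ 25.7  18.1 -39.9  99.3  13.   67.6   8.9]
(72, 25, 24) [244. 100.]
(72, 73, 24) [185.  84.]
(-43, 25, 24) [204. 240.]
(-43, 73, 24) [145. 223.]
(15, -72, 17) [344. 204.]
(-15, -72, 17) [334. 241.]
```

```bash
python3 -m creep '[[[0,0,0,-0.02,0.05,0.02,0.6],[0,0,0,-0.04,0.1,0.04,0.6],[0,0,0,-0.07,0.15,0.06,0.7],[0,0,0,-0.1,0.2,0.08,0.8],[0,0,0,-0.13,0.25,0.1,0.9]]]' |egrep 'ee'
python3 - <<'E'
from go import *
from h import *
o=cv2.cvtColor(cv2.imread('pics/c2.png'),cv2.COLOR_BGR2GRAY)
t=grab_frame('top');np.save('pics/tp4.npy',t);s=grab_frame('scene');np.save('pics/sc4.npy',s)
C=cv2.resize(t[120:290,255:505],(800,544),interpolation=cv2.INTER_CUBIC);B=cv2.cvtColor(C,cv2.COLOR_RGB2GRAY)
for n,(u0,v0,u1,v1) in {'scanner':(140,75,350,245),'head':(148,85,240,235),'handle':(215,160,345,240),'mat':(115,95,200,250),'tray':(290,250,450,410)}.items():
  T=o[v0:v1,u0:u1];y0,x0=max(v0-60,0),max(u0-60,0)
  _,v,_,l=cv2.minMaxLoc(cv2.matchTemplate(B[y0:v1+60,x0:u1+60],T,cv2.TM_CCOEFF_NORMED));print(n,round(v,3),np.array(l)+[x0-u0,y0-v0])
# scene vs the one of s6 (scanner region)
A=cv2.cvtColor(cv2.resize(cv2.imread('pics/s6.png'),(380,210)),cv2.COLOR_BGR2GRAY); D=cv2.cvtColor(s,cv2.COLOR_RGB2GRAY)[130:340,60:440]
for n,(u0,v0,u1,v1) in {'scan':(182,105,240,150),'bottles':(55,115,125,165),'beaker':(272,60,300,90)}.items():
  y0,x0=v0-20,u0-20
  _,v,_,l=cv2.minMaxLoc(cv2.matchTemplate(D[y0:v1+20,x0:u1+20],A[v0:v1,u0:u1],cv2.TM_CCOEFF_NORMED));print(n,round(v,3),np.array(l)-20)
E
```

```text
ee_pos: [0.449, 0.1711, 0.3498]
scanner 0.745 [-6 22]
head 0.779 [-11  37]
handle 0.885 [-6 24]
mat 0.755 [0 0]
tray 0.984 [0 0]
scan 0.874 [-2 -5]
bottles 0.997 [0 0]
beaker 0.747 [0 0]
```

```bash
python3 - <<'E'
from go import *
from h import *
o=cv2.imread('pics/c2.png')[:,:,::-1];t=np.load('pics/tp4.npy')
C=cv2.resize(t[120:290,255:505],(800,544),interpolation=cv2.INTER_CUBIC)
for n,I in(('before',o),('after',C)):
  I=I.astype(int);r=I[60:320,90:380]
  mx,mn=r.max(2),r.min(2)
  hd=((mx<55)&(mx-mn<14)).astype(np.uint8); gr=((mx>85)&(mx<125)&(mx-mn<10)).astype(np.uint8)
  for k,m in(('handle',hd),('head',gr)):
    m=cv2.morphologyEx(m,cv2.MORPH_OPEN,np.ones((5,5)));_,l,s,c=cv2.connectedComponentsWithStats(m)
    for i in np.argsort(-s[1:,4])[:3]+1:
      p=np.argwhere(l==i)[:,::-1].astype(np.float32)+[90,60]
      (cx,cy),(w,h),a=cv2.minAreaRect(p.astype(np.float32));print(n,k,s[i,4],'c',c[i].round(0)+[90,60],'rect',round(cx),round(cy),round(w),round(h),round(a,1))
E
```

```text
before handle 4678 c [270. 201.] rect 270 201 115 43 17.4
before handle 917 c [211.  93.] rect 212 93 65 19 11.5
before head 4697 c [193. 157.] rect 192 159 51 122 15.9
before head 290 c [336. 210.] rect 336 212 29 13 90.0
before head 30 c [158. 220.] rect 158 220 4 5 90.0
after handle 4520 c [262. 230.] rect 262 230 114 42 10.1
after handle 898 c [189. 130.] rect 190 130 65 20 1.2
after head 80 c [172. 268.] rect 172 268 5 14 90.0
after head 76 c [158.  87.] rect 158 86 7 11 90.0
after head 69 c [144.  80.] rect 144 80 8 9 90.0
```

```bash
python3 - <<'E'
from go import *
from h import *
a,b=px2w('top',c2((270,201),(262,230)),.045)[:,:2]; n0,n1=px2w('top',c2((212,93),(190,130)),.045)[:,:2]
print('handle',a,b,'nose',n0,n1)
y0,y1=[np.degrees(np.arctan2(*(n-h)[::-1])) for n,h in((n0,a),(n1,b))];print('dyaw',y1-y0,y0,y1)
rot=lambda d,v:R.from_euler('z',d,degrees=True).apply([*v,0])[:2]
O0=np.array([.661,-.0977]); off=rot(16.7,a-O0);print('handle visible centre in scanner frame',off, 'nose',rot(16.7,n0-O0))
yaw=-16.7+(y1-y0);O1=b-rot(yaw,off);O2=n1-rot(yaw,rot(16.7,n0-O0));print('new yaw',yaw,'O',O1,O2)
m=px2w('top',c2((135,95),(339,119),(115,246)),.004)[:,:2];print('mat centre',(m[1]+m[2])/2)
print('scanner footprint centre before (mat)', O0)
for f in(0,1):
  for yy in(yaw,yaw+180): pass
q=np.array(get_state()['joint_positions']);st()
for yy in(yaw+90,yaw-90):
  Q=q.copy();Q[6]+=((yy-117+180)%360-180);x=np.array([*O1,0]);qq,e,f=ik(Q,x+[0,0,.1],down(yy));q2,e2,f2=ik(qq,x+[0,0,-.02],down(yy));print(yy,e,f,e2,f2,q2.round(0),marg(q2))
  q3,e3,f3=ik(q2,np.array([.587,-.0116,.03]),down(yy+15-yaw));print('scan',e3,f3,q3.round(0),marg(q3))
E
```

```text
handle [ 0.65826891 -0.11357052] [ 0.63545585 -0.10673988] nose [ 0.74539602 -0.0703184 ] [ 0.71587856 -0.05241164]
dyaw 7.639369682039764 26.40097627258566 34.04034595462542
handle visible centre in scanner frame [ 0.00194466 -0.01598595] nose [0.07296801 0.05047879]
new yaw -9.060630317960236 O [ 0.63605291 -0.09064715] [ 0.63587165 -0.0907696 ]
mat centre [ 0.68208289 -0.08433873]
scanner footprint centre before (mat) [ 0.661  -0.0977]
48.1333 [0.4477 0.1761 0.3516] [1.7994e+02 1.0000e-01 1.1786e+02] F [ 0.9 -0.2 -0.7] w 0.0781 0.0 q [ 14.5  10.5 -46.9  99.6   8.1  73.3  -6.4]
80.93936968203977 2.2384111845238774e-05 1.0893174825631137e-05 0.00014924764100756563 9.745617667452545e-06 [ 23.  50. -27.  94.  31.  43. -28.] 32.473649976188625
scan 8.504638203664477e-06 8.221938941012529e-06 [ 22.  43. -35. 102.  34.  45. -15.] 34.16974610986145
-99.06063031796023 2.2384737950060577e-05 1.0893187206627132e-05 0.00014710361098390205 8.901910329351863e-06 [ 22.  50. -27.  94.  30.  43. 152.] 5.831419770606573
scan 3.115312836969899e-05 4.093746142509675e-05 [ 29.  47. -45. 102.  43.  50. 158.] 8.710856036486803e-09
```

```bash
python3 -c "
from go import *;to([.636,-.0907,.10],down(81),off=0)"
```

```text
from [0.448 0.176 0.352] to [ 0.636 -0.091  0.1  ] rpy [180.   0.  81.] calls 3 turn [ 0.     0.    -0.137] shift [ 0.1046 -0.1482 -0.1398]
```

```bash
for i in 1 2; do python3 -m creep '[[[0,0,-0.03,0.02,-0.03,-0.01,0.8],[0,0,-0.06,0.04,-0.06,-0.03,0.8],[0,0,-0.09,0.06,-0.09,-0.06,0.8],[0,0,-0.12,0.09,-0.13,-0.09,0.8],[0,0,-0.137,0.105,-0.148,-0.12,0.8]]]' >/dev/null; done; python3 -m creep '[[[0,0,-0.03,0.02,-0.03,0,0.8],[0,0,-0.06,0.04,-0.06,-0.03,0.8],[0,0,-0.09,0.06,-0.09,-0.06,0.8],[0,0,-0.12,0.09,-0.13,-0.09,0.8],[0,0,-0.137,0.105,-0.148,-0.12,0.8]]]' >/dev/null
python3 - <<'E'
from go import *
from h import *
st();to([.636,-.0907,-.021],down(81),off=0)
t=grab_frame('scene')
A=cv2.cvtColor(np.load('pics/sc4.npy'),cv2.COLOR_RGB2GRAY);D=cv2.cvtColor(t,cv2.COLOR_RGB2GRAY)
x0,y0,x1,y1=265,235,300,275
_,v,_,l=cv2.minMaxLoc(cv2.matchTemplate(D[y0-20:y1+20,x0-20:x1+20],A[y0:y1,x0:x1],cv2.TM_CCOEFF_NORMED));print('scanner nose move',v,np.array(l)-20)
print('window px',w2px('scene',[[.636+.074*.988+.048*.156,-.0907-.074*.156+.048*.988,.028]]))
E
```

```text
49.3833 [ 0.64   -0.1045  0.1308] [-179.79    0.35   79.72] F [0.8 0.4 0.2] w 0.0707 0.0 q [ 22.8  37.9 -26.2  90.3  19.3  56.5 -19.7]
from [ 0.64  -0.105  0.131] to [ 0.636 -0.091 -0.021] rpy [180.   0.  81.] calls 1 turn [ 0.003 -0.003  0.014] shift [-0.0066  0.023  -0.2529]
scanner nose move 0.9961682558059692 [0 0]
window px [[286.09289001 258.97069864]]
```

```bash
python3 -m creep '[[[0,0,0,0,0,0,0.8],[0,0,0,0,0,-0.05,0.8],[0,0,0,0,0,-0.1,0.8],[0,0,0,0,0,-0.13,0.8],[0,0,0,0,0,-0.13,0.8]]]' >/dev/null; python3 -c "
from go import *;st();to([.636,-.0907,-.021],down(81),off=0)"
```

```text
49.85 [ 0.6355 -0.0971  0.0515] [-1.7939e+02  1.7000e-01  8.0320e+01] F [-0.3 -0.5  0.1] w 0.0703 0.0 q [ 21.2  43.4 -24.4  93.1  22.2  49.1 -21.9]
from [ 0.636 -0.097  0.052] to [ 0.636 -0.091 -0.021] rpy [180.   0.  81.] calls 1 turn [ 0.001 -0.007  0.008] shift [ 0.0008  0.0106 -0.1209]
```

```bash
python3 -m creep '[[[0,0,0,0,0.005,-0.01,0.8],[0,0,0,0,0.008,-0.03,0.8],[0,0,0.008,0,0.009,-0.05,0.8],[0,0,0.008,0,0.009,-0.07,0.8],[0,0,0.008,0,0.009,-0.08,0.8]]]' |egrep 'ee|wr'
for i in 1 2 3; do python3 -c "
from station import get_state; import sys
f=get_state()['wrist_force'];sys.exit(int(f[2]>4))" && python3 -m creep '[[[0,0,0,0,0,-0.004,0.8],[0,0,0,0,0,-0.008,0.8],[0,0,0,0,0,-0.012,0.8],[0,0,0,0,0,-0.012,0.8],[0,0,0,0,0,-0.012,0.8]]]' |egrep 'ee|wr'; done
```

```text
ee_pos: [0.6379, -0.0919, 0.0052]
wrist_force: [-0.3, -0.1, -0.5]
ee_pos: [0.6389, -0.092, -0.0001]
wrist_force: [-0.6, -0.3, -0.0]
ee_pos: [0.6385, -0.092, -0.0078]
wrist_force: [0.7, 0.2, -0.0]
ee_pos: [0.6385, -0.092, -0.0151]
wrist_force: [0.8, -0.0, -0.2]
```

```bash
python3 -m creep '[[[0,0,0,0,0,-0.004,0.8],[0,0,0,0,0,-0.008,0.8],[0,0,0,0,0,-0.008,0.6],[0,0,0,0,0,-0.008,0.25],[0,0,0,0,0,-0.008,0.25]]]' 40 |egrep 'ee|wr|gr|fi'
python3 -m creep '[[[0,0,0,0,0,0,0.25],[0,0,0,0,0,0,0.25],[0,0,0,0,0,0,0.25],[0,0,0,0,0,0,0.25],[0,0,0,0,0,0,0.25]]]' 40|egrep 'ee|wr|gr|fi'
python3 -m creep '[[[0,0,0,0,0,0,0.25],[0,0,0,0,0,0.005,0.25],[0,0,0,0,0,0.015,0.25],[0,0,0,0,0,0.03,0.25],[0,0,0,0,0,0.04,0.25]]]' |egrep 'ee|wr|gr|fi'
python3 -m creep '[[[0,0,0,0,0,0.01,0.25],[0,0,0,0,0,0.02,0.25],[0,0,0,0,0,0.035,0.25],[0,0,0,0,0,0.045,0.25],[0,0,0,0,0,0.045,0.25]]]' |egrep 'ee|wr|gr|fi'
python3 - <<'E'
from go import *
from h import *
t=grab_frame('scene');st()
A=cv2.cvtColor(np.load('pics/sc4.npy'),cv2.COLOR_RGB2GRAY);D=cv2.cvtColor(t,cv2.COLOR_RGB2GRAY)
x0,y0,x1,y1=272,248,298,272
_,v,_,l=cv2.minMaxLoc(cv2.matchTemplate(D[y0-40:y1+20,x0-20:x1+20],A[y0:y1,x0:x1],cv2.TM_CCOEFF_NORMED));print('nose move px',v,l[0]-20,l[1]-40)
print('pred for 50mm up',w2px('scene',[[.712,-.055,.078],[.712,-.055,.028]]))
E
```

```text
ee_pos: [0.6387, -0.092, -0.0196]
wrist_force: [0.0, 0.7, 0.4]
grip_width: 0.0524
finger_force: 0.0
ee_pos: [0.6389, -0.0919, -0.0194]
wrist_force: [0.4, 0.7, 0.1]
grip_width: 0.03
finger_force: 39.4
ee_pos: [0.6389, -0.092, 0.0055]
wrist_force: [1.3, 0.8, -1.0]
grip_width: 0.0296
finger_force: 39.3
ee_pos: [0.6399, -0.092, 0.0333]
wrist_force: [0.7, 0.3, -0.4]
grip_width: 0.0301
finger_force: 39.3
53.2333 [ 0.6394 -0.092   0.0324] [-1.7985e+02  1.4000e-01  8.1000e+01] F [-0.4  0.9 -1.9] w 0.0296 39.31101467736994 q [ 20.4  44.9 -23.9  93.3  23.2  47.  -22.4]
nose move px 0.4826708137989044 -20 -2
pred for 50mm up [[285.25615113 244.08748886]
 [285.11254956 258.10660637]]
```

```bash
python3 - <<'E'
from go import *
from h import *
p=px2w('top',c1((626,58)),.075)[0]
for q in ((580,42),(665,22),(588,90),(672,70)): print(px2w('top',c1(q),.075).round(3))
az=15.; d=R.from_euler('z',az,degrees=True)
w=p-d.apply([.10,0,0]); O=w-d.apply([.074,.048,0]); print(p,w,O)
to([O[0],O[1],.0275],down(az+90),off=0)
sim([O[0],O[1],.0275],down(az+90),4,off=0)
E
```

```text
[[0.755 0.116 0.075]]
[[0.77  0.05  0.075]]
[[0.717 0.11  0.075]]
[[0.732 0.045 0.075]]
[0.74186961 0.08050183 0.075     ] [0.64527703 0.05461993 0.075     ] [ 0.58622183 -0.01089712  0.075     ]
from [ 0.639 -0.092  0.032] to [ 0.586 -0.011  0.028] rpy [-180.    0.  105.] calls 1 turn [ 0.002 -0.002  0.267] shift [-0.0886  0.1352 -0.0082]
0.00 err 0.0 0.0 m 36 [ 20  45 -24  93  23  47 -22] wrist [ 0.64 -0.09  0.4 ] z [-0. -0. -1.]
0.25 err 0.0 0.0 m 35 [ 20  44 -25  96  25  46 -20] wrist [ 0.63 -0.07  0.39] z [-0. -0. -1.]
0.50 err 0.0 0.0 m 34 [ 19  43 -27  98  26  45 -17] wrist [ 0.61 -0.05  0.39] z [-0. -0. -1.]
0.75 err 0.0 0.0 m 33 [ 19  43 -28 101  28  44 -14] wrist [ 0.6  -0.03  0.39] z [-0. -0. -1.]
1.00 err 0.0 0.0 m 32 [ 18  42 -30 103  29  43 -12] wrist [ 0.59 -0.01  0.39] z [ 0.  0. -1.]
```

```bash
python3 -m creep '[[[0,0,0.02,-0.008,0.013,0.005,0.25],[0,0,0.05,-0.017,0.026,0.005,0.25],[0,0,0.08,-0.026,0.04,0.005,0.25],[0,0,0.11,-0.035,0.054,0,0.25],[0,0,0.133,-0.0443,0.0676,-0.004,0.25]]]' |egrep 'gr'
python3 -m creep '[[[0,0,0.03,-0.01,0.015,0,0.25],[0,0,0.06,-0.021,0.031,0,0.25],[0,0,0.09,-0.031,0.047,0,0.25],[0,0,0.12,-0.04,0.06,-0.003,0.25],[0,0,0.134,-0.0443,0.0676,-0.004,0.25]]]' |egrep 'gr'
python3 -m creep '[[[0,0,0,0,0,0,0.25],[0,0,0,0,0,0,0.25],[0,0,0,0,0,0,0.25],[0,0,0,0,0,0,0.25],[0,0,0,0,0,0,0.25]]]' 
python3 -c "
from go import *;to([.586,-.011,.0275],down(105),off=0)"
```

```text
grip_width: 0.0299
grip_width: 0.0297
t: 54.48
ee_pos: [0.5859, -0.0115, 0.0266]
tcp_rot: [-179.8, 0.2, 105.0]
wrist_force: [0.7, 0.2, -2.5]
grip_width: 0.0295
finger_force: 39.3
from [ 0.586 -0.012  0.027] to [ 0.586 -0.011  0.028] rpy [-180.    0.  105.] calls 1 turn [ 0.002 -0.002  0.   ] shift [0.0002 0.0009 0.0014]
```

```bash
for i in 1 2 3 4 5; do python3 -m creep '[[[0,0,0,0,0,0,0.25],[0,0,0,0,0,0,0.25],[0,0,0,0,0,0,0.25],[0,0,0,0,0,0,0.25],[0,0,0,0,0,0,0.25]]]' >/dev/null; done
python3 - <<'E'
from go import *
from h import *
st();t=grab_frame('top');s=grab_frame('scene');np.save('pics/tp5.npy',t);np.save('pics/sc5.npy',s)
d=R.from_euler('z',15,degrees=True);O=np.array([.586,-.0115,.0745])
for p in((74,25,17),(74,73,17),(66,49,17),(74,49,0)):
  w=O+d.apply(np.array(p)/1000);print(p,w2px('top',[w])[0].round(1),w2px('scene',[w])[0].round(1))
g=t.astype(int);x0,y0=225,130
r=g[130:230,225:300];mx=r.max(2);m=((mx<55)&(mx-r.min(2)<14)).astype(np.uint8)
n,l,st_,c=cv2.connectedComponentsWithStats(m)
for i in range(1,n):
  if st_[i,4]>25: print('dark',st_[i].tolist(),(c[i]+[x0,y0]).round(1),np.round(cv2.minAreaRect(np.argwhere(l==i)[:,::-1].astype(np.float32))[2],1))
E
```

```text
56.5667 [ 0.5855 -0.0108  0.0266] [-1.7976e+02  1.5000e-01  1.0504e+02] F [ 0.3  0.  -2. ] w 0.0294 39.31114302987851 q [ 17.9  42.1 -29.5 102.7  29.1  43.1 -12. ]
(74, 25, 17) [280.7 183. ] [298.2 219.3]
(74, 73, 17) [261.3 188.4] [308.4 212.3]
(66, 49, 17) [271.9 188.9] [301.2 214.7]
(74, 49, 0) [271.3 187. ] [303.1 220.5]
dark [15, 0, 27, 5, 94] [252.4 131.5] 90.0
dark [44, 42, 23, 38, 66] [280.3 189.4] 59.5
dark [36, 57, 11, 9, 54] [265.3 190.1] 63.4
```

```bash
python3 - <<'E'
import numpy as np
s=np.load('pics/sc5.npy').astype(int);a=np.load('pics/sc4.npy').astype(int)
print('before patch at window (285,259):');print(a[250:270:2,274:300:2].sum(2)//3)
print(s[206:236:2,286:322:2].sum(2)//3)
E
```

```text
before patch at window (285,259):
[[ 73  92  93  92  91  95  96  91  57  28  39 116 110]
 [ 61  76  97  94  91  50  25  28  30  27  20  83 111]
 [ 59  75  72  25  33  22  26  22  35  44  43  44 115]
 [ 51  76  64  24  23  34  53  78  82  66  54  39  67]
 [ 50  61  69  26  68  74  65  66  66  65  61  42  47]
 [ 48  53  70  20  48  68  67  67  66  66  60  33  51]
 [ 47  44  64  25  41  67  66  67  68  68  56  38  48]
 [ 51  77  77  22  44  68  69  68  42  25  39  50  49]
 [ 77  77  78  30  33  44  26  40  46  51  47  48  45]
 [ 75  75  73  70  36  50  47  52  51  41  49  50  45]]
[[ 47  41  46  32  41  33  31  28  33  44  68  69  71  72  71  61 118 121]
 [ 32  31  47  43  32  30  33  34  49  53  71  71  72  72  71  72  66  59]
 [ 33  30  29  35  29  31  29  29  28  35  15  47  72  70  71  70  71  69]
 [ 83  29  35  29  30  32  31  29  46  24  21  24  72  69  69  71  72  71]
 [ 52  35  29  42  30  24  40  40  27  21  49  82  71  68  70  70  69  73]
 [ 59  27  38  37  30  47  27  23  27  55  66  56  72  69  67  70  73  70]
 [ 56  35  27  37  57  38  27  26  80  61  65  58  69  69  71  70  70  70]
 [ 57  45  49  57  59  45  21  51  64  62  68  58  71  67  69  70  69  72]
 [ 78  55  57  54  58  41  22  45  66  65  69  43  74  73  70  70  71  70]
 [117 122  79  57  54  50  20  48  64  67  38  73  68  69  70  68  69  69]
 [111 111 116 121  76  50  19  51  56  42  70  68  71  71  69  68  69  69]
 [115 113 114 115 116 106  18  28  53  70  69  69  69  68  68  69  67  68]
 [114 111 115 111 116  63  66  67 107  70  71  67  69  68  68  67  67  68]
 [112 115 117 106  67  65  70  70  66  68  68  69  67  67  68  71  67  69]
 [115 102  61  67  68  68  66  67  69  68  69  68  67  66  68  68  67  66]]
```

```bash
python3 -m creep '[[[0,0,-0.02,0.005,-0.008,0.02,0.25],[0,0,-0.04,0.018,-0.016,0.035,0.25],[0,0,-0.07,0.033,-0.03,0.05,0.25],[0,0,-0.1,0.05,-0.045,0.05,0.25],[0,0,-0.128,0.068,-0.06,0.05,0.25]]]' |egrep 'gr'
python3 -m creep '[[[0,0,-0.03,0.015,-0.01,0,0.25],[0,0,-0.06,0.03,-0.02,0,0.25],[0,0,-0.09,0.045,-0.035,0,0.25],[0,0,-0.12,0.06,-0.05,0,0.25],[0,0,-0.128,0.069,-0.059,0,0.25]]]' |egrep 'gr'
python3 -m creep '[[[0,0,0,0,0,0,0.25],[0,0,0,0,0,0,0.25],[0,0,0,0,0,0,0.25],[0,0,0,0,0,-0.01,0.25],[0,0,0,0,0,-0.02,0.25]]]' |egrep 'gr'
python3 -c "
from go import *;st();to([.668,-.082,-.018],down(82),off=0)"
```

```text
grip_width: 0.0298
grip_width: 0.0298
grip_width: 0.0298
57.9167 [ 0.6676 -0.0816  0.0446] [-1.7978e+02  1.3000e-01  8.2060e+01] F [ 0.3 -0.5 -1.5] w 0.0298 39.310791120370254 q [ 19.   46.2 -24.4  88.6  22.9  50.5 -21.5]
from [ 0.668 -0.082  0.045] to [ 0.668 -0.082 -0.018] rpy [180.   0.  82.] calls 1 turn [ 0.001 -0.003 -0.001] shift [ 0.0006 -0.0007 -0.1043]
```

```bash
python3 -m creep '[[[0,0,0,0,0,-0.02,0.25],[0,0,0,0,0,-0.045,0.25],[0,0,0,0,0,-0.065,0.25],[0,0,0,0,0,-0.08,0.25],[0,0,0,0,0,-0.085,0.25]]]' |egrep 'ee|wr'
for i in 1 2 3 4 5 6 7 8; do python3 -c "
from station import get_state; import sys
f=get_state()['wrist_force'];sys.exit(int(f[2]>2))" && python3 -m creep '[[[0,0,0,0,0,-0.001,0.25],[0,0,0,0,0,-0.002,0.25],[0,0,0,0,0,-0.0035,0.25],[0,0,0,0,0,-0.0035,0.25],[0,0,0,0,0,-0.0035,0.25]]]' |egrep 'ee|wr'; done
```

```text
ee_pos: [0.6659, -0.0822, -0.0092]
wrist_force: [0.7, -0.5, -2.6]
ee_pos: [0.6682, -0.0823, -0.0079]
wrist_force: [0.1, -0.4, -1.4]
ee_pos: [0.6676, -0.0823, -0.0107]
wrist_force: [-0.6, 0.1, -1.8]
ee_pos: [0.6677, -0.0823, -0.0128]
wrist_force: [1.1, -0.2, -1.7]
ee_pos: [0.6676, -0.0823, -0.0149]
wrist_force: [0.6, -1.2, -2.1]
ee_pos: [0.6676, -0.0822, -0.017]
wrist_force: [-0.5, -0.5, -2.0]
ee_pos: [0.6677, -0.0823, -0.019]
wrist_force: [1.0, -0.6, -1.6]
ee_pos: [0.6678, -0.0824, -0.0195]
wrist_force: [-4.9, -0.7, 10.9]
```

```bash
python3 -m creep '[[[0,0,0,0,0,0.002,0.35],[0,0,0,0,0,0.002,0.5],[0,0,0,0,0,0.002,0.65],[0,0,0,0,0,0.002,0.75],[0,0,0,0,0,0.002,0.75]]]' |egrep 'gr|wr'
python3 -m creep '[[[0,0,0,0,0,0,0.75],[0,0,0,0,0,0.02,0.75],[0,0,0,0,0,0.06,0.75],[0,0,0,0,0,0.1,0.75],[0,0,0,0,0,0.16,0.75]]]' |egrep 'ee|wr'
for i in 1 2; do python3 -m creep '[[[0,0,0,0,0,0.06,0.75],[0,0,0,-0.03,0.04,0.12,0.75],[0,0,0,-0.08,0.08,0.17,0.75],[0,0,0,-0.13,0.12,0.2,0.75],[0,0,0,-0.18,0.16,0.2,0.75]]]' |egrep 'ee|wr';done
python3 - <<'E'
from go import *
from h import *
t=grab_frame('top');s=grab_frame('scene');np.save('pics/tp6.npy',t);np.save('pics/sc6.npy',s)
C=cv2.resize(t[120:290,255:505],(800,544),interpolation=cv2.INTER_CUBIC).astype(int);r=C[60:320,90:380];mx=r.max(2)
m=cv2.morphologyEx(((mx<55)&(mx-r.min(2)<14)).astype(np.uint8),cv2.MORPH_OPEN,np.ones((5,5)));_,l,q,c=cv2.connectedComponentsWithStats(m)
for i in np.argsort(-q[1:,4])[:3]+1:
  p=np.argwhere(l==i)[:,::-1].astype(np.float32)+np.float32([90,60]);print('scanner dark',q[i,4],c[i].round(0)+[90,60],cv2.minAreaRect(p))
print('expected (before: handle 262,230 / nose 190,130 at O=(.636,-.091))', [((w2px('top',[[*(np.array([.6677,-.0823])+R.from_euler('z',-8,degrees=True).apply([a,b,0])[:2]),.045]])[0]-[255,120])*3.2).round(0) for a,b in((.002,-.016),(.073,.0505))])
G=cv2.cvtColor(s,cv2.COLOR_RGB2GRAY);A=cv2.cvtColor(np.load('pics/sc4.npy'),cv2.COLOR_RGB2GRAY)
for n,(x0,y0,x1,y1) in {'bottles':(115,245,185,295),'beaker':(332,190,362,222),'pump':(350,150,425,220)}.items():
  _,v,_,l=cv2.minMaxLoc(cv2.matchTemplate(G[y0-15:y1+15,x0-15:x1+15],A[y0:y1,x0:x1],cv2.TM_CCOEFF_NORMED));print(n,round(v,3),np.array(l)-15)
g=t.max(2)[135:270,65:200]; n,l,q,c=cv2.connectedComponentsWithStats((g<40).astype(np.uint8))
for i in range(1,n):
  if q[i,4]>25: print('dark pump',q[i].tolist(),(c[i]+[65,135]).round(1))
st()
E
```

```text
wrist_force: [-0.6, -0.4, -0.5]
grip_width: 0.0552
ee_pos: [0.6659, -0.0822, 0.0757]
wrist_force: [0.3, 0.6, -0.6]
ee_pos: [0.5676, 0.0094, 0.1995]
wrist_force: [1.4, 1.2, 0.0]
ee_pos: [0.4651, 0.1009, 0.3181]
wrist_force: [-0.1, 1.7, 0.1]
scanner dark 4593 [248. 197.] ((248.55821228027344, 197.31019592285156), (114.04190826416016, 42.23318099975586), 9.926244735717773)
scanner dark 893 [175.  98.] ((175.81777954101562, 97.60758209228516), (63.197940826416016, 17.91998291015625), 4.666858673095703)
expected (before: handle 262,230 / nose 190,130 at O=(.636,-.091)) [array([250., 190.]), array([177.,  92.])]
bottles 0.998 [0 0]
beaker 0.998 [0 0]
pump 0.963 [0 0]
dark pump [78, 63, 12, 8, 73] [148.5 201.3]
63.0167 [0.4609 0.1047 0.3169] [-1.7994e+02  1.2000e-01  8.2490e+01] F [-0.3 -0.4  0.3] w 0.0657 0.0 q [ 15.2   9.7 -37.5 104.    6.4  68.5 -31.8]
```

```bash
python3 -c "
from station import *
print(job_done())"
```

```text
the job is handed in; nothing more can be done
None
```

I handed the job in at about 63 s: both bottles found stand in the tray, the cassette is pushed to a hard stop with the lever locked behind it, and the scanner was held on the ID plate for about 2 s and laid back on its mat. The beaker is still standing. The cassette moved only about 25 mm of its 32 mm travel, so I take it to have started about 7 mm in.

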